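# Swap the cassettes in the bench reader and start the run

### The arm

A 6-joint arm with a two-finger parallel gripper is mounted at the origin on the work surface. World frame = base frame: x ahead of the robot, y to its left, z up, the work surface at z = 0. Lengths are in m, angles in rad, forces in N, time in s.
With the tool pointing down it reaches from about 0.25 to 0.775 m from the base axis. Payload 4 kg.
Tool frame: the origin (TCP) lies where the fingers leave the gripper's body, on its centre line; the fingertips stand 97 mm ahead of it and the grasp point (between the pads) lies 78 mm ahead of it; z points along the fingers, y is the line along which they close (so a half turn about z gives the same grasp; the last joint's range is limited). The gripper opens to 94 mm and grips with 3 to 60 N. Pads are 16 mm wide; open, the fingers measure 119 mm over their backs; the gripper's body (75 mm by 177 mm) begins 78 mm behind the grasp point.
Start: joints at [-1.335, 0.087, 1.371, -0, 1.684, -0.103], TCP at [0.183, -0.519, 0.303] pointing down, gripper open.
Joint ranges: [-3.1, 3.1], [-0.76, 2.03], [0.27, 2.55], [-1.08, 4.22], [0.17, 2.65], [-2.57, 2.57]. Speed limits (rad/s): [2.79, 2.79, 3.14, 3.14, 3.14, 3.14].

### API

Orientations are given as [roll, pitch, yaw] about the fixed x, y, z axes, in that order (R = Rz(yaw) Ry(pitch) Rx(roll)).
In Python, from bench import robot, eyes gives the robot as it stands. The module is installed in compiled form; this text tells all that it offers.
- The arm moves only by the tool carry_out, never from a script. Its argument "deltas" is a list of rows, each an object of numbers: "dx", "dy", "dz": the shift along the tool's x, y, z each as a share of 0.02 m, from -1 to 1; "wx", "wy", "wz": the turn, a rotation vector about the tool's x, y, z each as a share of 0.12 rad, from -1 to 1; "gripper": the closure in counts, from 0 (fully open) to 255 (shut). In form: [{"dx": .., "dy": .., "dz": .., "wx": .., "wy": .., "wz": .., "gripper": ..}, ...]. A call has 1 to 20 rows; each row shifts and turns the commanded pose from where the row before left it, along the tool's axes as they then stand; what a row does not reach is not made up. A row lasts 1/12 s, in which the tool goes at most 41.7 mm and 7.16 degrees, less where a joint would pass 70% of its speed; a pose out of reach is approached as far as the arm can. A call with a number of a shift or a turn outside -1 to 1 is refused whole. A call with a gripper value outside its range is refused whole. The fingers move at their own pace and stop on an object; the grip force is fixed at half the most. Time passes only in rows, so rows that do not move let the fingers close. It gives the time, the measured TCP pose, the force, the opening and the grip force at its end, in the units of the state.
- robot.get_obs(): the state, without advancing time (a new reading comes with each control period).
- eyes.snapshot(name): name is "scene" or "top"; returns the picture (420x560x3 uint8, red, green, blue); there is no depth.
- eyes.get_calibration(name): a dict with "fovy" (degrees; the focal length in pixels is half the picture's height over the tangent of half this angle, whatever the lens; pixels are square), "cx", "cy" (the principal point, pixels), "k1" (the pictures are not rectified: a ray, as slopes to the right and down, at radius r is drawn at 1 + k1 r^2 times it, then the intrinsics apply), "R" (3x3) and "t" (3): a world point X has camera coordinates R X + t. Camera axes: x right, y down, z forward; pixel columns grow to the right and rows downward; lengths in m; the calibration is good to about 2 mm. A picture is of the moment at which its call begins. get_calibration takes no time and is no camera call.
- robot.close_job(): hands the job in; it is judged then, once.
The state is a dict: "time": time; "joint_positions": joint angles; "qvel": joint speeds; "joint_torque": joint torques, N m; "tool_pos": TCP position; "ee_rot": TCP orientation; "wrist_force": force on the tool from outside, world axes, zero at the start; "wrist_torque": the same for the moment, N m; "width": finger opening in m; "finger_force": force on a finger pad.
Only numpy, scipy, OpenCV 4.12 (cv2) and the standard library are available. Lean on these libraries where they do the work, as an engineer would, in place of code of your own. Each camera call takes 0.05 s, during which the arm holds its last target. There are 200 camera calls.

### The job

Slide the reader's gate fully aside, move every spent (grey and red) cassette from the wells into the red tray and stand every fresh (white and blue) cassette upright and fully down in a well of its own. Then slide the gate fully shut over them, twist the green start knob clockwise to its stop and let it spring back. Do not knock over or shove about the other things on the bench.

Things in the scene. Friction and masses are not known exactly. Their poses are not given: they have to be found in the camera images.
- reader: bench cassette reader, fixed to the bench: white housing 236 mm deep (x) x 300 wide (y), top at 54 mm. Origin: centre of its underside on the bench; x points away from its front, y along the gate's travel, z up. On the housing stands a grey well block 74 (x) x 146 (y) x 16 mm centred at (20, -72) mm, top at height 70 mm, with three wells. A low aluminium rail (x 87 to 107 mm, up to height 100 mm) runs along its back
- well0 (a point): centre of the floor of a well in the reader, at (20, -118, 54) mm in the reader's frame. The well is open at the top, 48 mm along reader x, 38 mm along reader y, 16 mm deep, with a 3 mm chamfer at its mouth; a cassette stands in it upright, long side along reader x (either way round), 2 mm clear per side, and sticks out 30 mm above the block. Site axes are the reader's
- well1 (a point): centre of the floor of a well in the reader, at (20, -72, 54) mm in the reader's frame. The well is open at the top, 48 mm along reader x, 38 mm along reader y, 16 mm deep, with a 3 mm chamfer at its mouth; a cassette stands in it upright, long side along reader x (either way round), 2 mm clear per side, and sticks out 30 mm above the block. Site axes are the reader's
- well2 (a point): centre of the floor of a well in the reader, at (20, -26, 54) mm in the reader's frame. The well is open at the top, 48 mm along reader x, 38 mm along reader y, 16 mm deep, with a 3 mm chamfer at its mouth; a cassette stands in it upright, long side along reader x (either way round), 2 mm clear per side, and sticks out 30 mm above the block. Site axes are the reader's
- gate (a joint): the retaining gate, a clear plate that slides along the reader's +y: 0 = shut over all three wells, 0.138 m = fully aside, all wells free. It stays where it is left and slides with about 1 N (a little more when moved fast). The plate, 128 (x) x 128 (y) x 5 mm, has its underside at height 104 mm, 4 mm above seated cassettes: it cannot pass over one that is not fully down
- gate_handle (a point): centre of the top of the gate's orange handle at height 137 mm, an upright fin 40 mm long (reader x) x 14 mm thick (reader y) x 28 mm high in the middle of the plate; pinch its 14 mm thickness from above. Moves with the gate
- start_knob (a joint): the green start knob on the reader's housing, at (-80, 75) mm in the reader's frame, sprung: 0 at rest, turns clockwise seen from above to its stop at 1.2 rad, 0.12 Nm per rad, and springs back to 0 when let go
- knob_grip (a point): centre of the top of the start knob at height 88 mm, on its upright axis. The grip is a bar 44 mm long (along reader x at rest) x 14 mm thick x 26 mm high (heights 62 to 88 mm), on a disc 40 mm across; pinch the 14 mm thickness from above. Its own x, y axes turn with the knob
- fresh0: fresh cassette (may be absent), white with a blue fin and blue band, standing on the blue mat at the start; 44 mm long (own x) x 34 wide (own y) x 46 high overall: a block 24 mm high, then an upright grip fin 44 mm long (x) x 14 mm thick (y) along its top up to 46 mm. The two 44 mm-apart end faces are flat over the whole height and are best gripped there. 60 g nominal. Origin: centre of the underside, z up when upright; the same turned half round
- fresh1: fresh cassette (may be absent), white with a blue fin and blue band, standing on the blue mat at the start; 44 mm long (own x) x 34 wide (own y) x 46 high overall: a block 24 mm high, then an upright grip fin 44 mm long (x) x 14 mm thick (y) along its top up to 46 mm. The two 44 mm-apart end faces are flat over the whole height and are best gripped there. 60 g nominal. Origin: centre of the underside, z up when upright; the same turned half round
- fresh2: fresh cassette (may be absent), white with a blue fin and blue band, standing on the blue mat at the start; 44 mm long (own x) x 34 wide (own y) x 46 high overall: a block 24 mm high, then an upright grip fin 44 mm long (x) x 14 mm thick (y) along its top up to 46 mm. The two 44 mm-apart end faces are flat over the whole height and are best gripped there. 60 g nominal. Origin: centre of the underside, z up when upright; the same turned half round
- spent0: spent cassette (may be absent), grey with a red fin and red band, standing in one of the wells at the start; 44 mm long (own x) x 34 wide (own y) x 46 high overall: a block 24 mm high, then an upright grip fin 44 mm long (x) x 14 mm thick (y) along its top up to 46 mm. The two 44 mm-apart end faces are flat over the whole height and are best gripped there. 60 g nominal. Origin: centre of the underside, z up when upright; the same turned half round
- spent1: spent cassette (may be absent), grey with a red fin and red band, standing in one of the wells at the start; 44 mm long (own x) x 34 wide (own y) x 46 high overall: a block 24 mm high, then an upright grip fin 44 mm long (x) x 14 mm thick (y) along its top up to 46 mm. The two 44 mm-apart end faces are flat over the whole height and are best gripped there. 60 g nominal. Origin: centre of the underside, z up when upright; the same turned half round
- spent2: spent cassette (may be absent), grey with a red fin and red band, standing in one of the wells at the start; 44 mm long (own x) x 34 wide (own y) x 46 high overall: a block 24 mm high, then an upright grip fin 44 mm long (x) x 14 mm thick (y) along its top up to 46 mm. The two 44 mm-apart end faces are flat over the whole height and are best gripped there. 60 g nominal. Origin: centre of the underside, z up when upright; the same turned half round
- tray: red discard tray for spent cassettes, fixed: open box 150 (x) x 190 (y) x 28 mm outside, walls and floor 4 mm. Origin: centre of its underside on the bench, z up
- mat: blue plastic mat 160 (x) x 200 (y) x 2 mm, fixed, where the fresh cassettes wait. Origin: centre of its underside
- tips_yellow: bystander, loose, to be left alone: yellow pipette-tip box with clear lid, 85 x 125 x 62 mm. Origin: centre of its underside
- tips_red: bystander, loose, to be left alone: red pipette-tip box with clear lid, 85 x 125 x 62 mm. Origin: centre of its underside
- foam_rack: bystander, loose, to be left alone: white foam tube rack, 110 x 160 x 30 mm (40 mm with its tubes). Origin: centre of its underside
- pipette: bystander, loose, to be left alone: blue pipette lying down, about 195 x 22 x 20 mm, lying along its own x, origin under its handle
- wash_bottle: bystander, loose, to be left alone: clear wash bottle, 64 mm across, 170 mm tall. Origin: centre of its underside
- amber_jar: bystander, loose, to be left alone: amber jar, 56 mm across, 80 mm tall. Origin: centre of its underside
- beaker: bystander, loose, to be left alone: glass beaker, 64 mm across, 85 mm tall. Origin: centre of its underside
Mind the look-alikes: they are no part of the job. What is shaped like the fresh0 but black is not meant. Leave any purple look-alike of the fresh1 alone.

How it is judged:
On the way, in this order (a step that is already met when the one before it is completed fails the run):
1. the gate is slid fully aside (value of joint gate above 0.128 m), for 0.2 s.
2. every spent cassette is in the tray and every fresh one fully down in a well (((horizontal distance between fresh0 and well0 below 0.006 m and z of fresh0 in the frame of well0 between -0.004 and 0.004 m) or (horizontal distance between fresh0 and well1 below 0.006 m and z of fresh0 in the frame of well1 between -0.004 and 0.004 m) or (horizontal distance between fresh0 and well2 below 0.006 m and z of fresh0 in the frame of well2 between -0.004 and 0.004 m)) and ((horizontal distance between fresh1 and well0 below 0.006 m and z of fresh1 in the frame of well0 between -0.004 and 0.004 m) or (horizontal distance between fresh1 and well1 below 0.006 m and z of fresh1 in the frame of well1 between -0.004 and 0.004 m) or (horizontal distance between fresh1 and well2 below 0.006 m and z of fresh1 in the frame of well2 between -0.004 and 0.004 m)) and ((horizontal distance between fresh2 and well0 below 0.006 m and z of fresh2 in the frame of well0 between -0.004 and 0.004 m) or (horizontal distance between fresh2 and well1 below 0.006 m and z of fresh2 in the frame of well1 between -0.004 and 0.004 m) or (horizontal distance between fresh2 and well2 below 0.006 m and z of fresh2 in the frame of well2 between -0.004 and 0.004 m)) and angle between each of fresh0, fresh1, fresh2's own z axis and vertical below 0.12 rad and x of spent0 in the frame of tray between -0.071 and 0.071 m and y of spent0 in the frame of tray between -0.091 and 0.091 m and z of each of spent0, spent1, spent2 in the frame of tray below 0.03 m and x of spent1 in the frame of tray between -0.071 and 0.071 m and y of spent1 in the frame of tray between -0.091 and 0.091 m and x of spent2 in the frame of tray between -0.071 and 0.071 m and y of spent2 in the frame of tray between -0.091 and 0.091 m and contact force between each of spent0, spent1, spent2 and the fingers below 0.3 N), for 0.2 s.
3. the gate is slid fully shut, the cassettes still in place (value of joint gate below 0.005 m and ((horizontal distance between fresh0 and well0 below 0.006 m and z of fresh0 in the frame of well0 between -0.004 and 0.004 m) or (horizontal distance between fresh0 and well1 below 0.006 m and z of fresh0 in the frame of well1 between -0.004 and 0.004 m) or (horizontal distance between fresh0 and well2 below 0.006 m and z of fresh0 in the frame of well2 between -0.004 and 0.004 m)) and ((horizontal distance between fresh1 and well0 below 0.006 m and z of fresh1 in the frame of well0 between -0.004 and 0.004 m) or (horizontal distance between fresh1 and well1 below 0.006 m and z of fresh1 in the frame of well1 between -0.004 and 0.004 m) or (horizontal distance between fresh1 and well2 below 0.006 m and z of fresh1 in the frame of well2 between -0.004 and 0.004 m)) and ((horizontal distance between fresh2 and well0 below 0.006 m and z of fresh2 in the frame of well0 between -0.004 and 0.004 m) or (horizontal distance between fresh2 and well1 below 0.006 m and z of fresh2 in the frame of well1 between -0.004 and 0.004 m) or (horizontal distance between fresh2 and well2 below 0.006 m and z of fresh2 in the frame of well2 between -0.004 and 0.004 m)) and angle between each of fresh0, fresh1, fresh2's own z axis and vertical below 0.12 rad), for 0.2 s.
4. the start knob is at its stop with the gate shut (value of joint start_knob above 1.1 rad and value of joint gate below 0.005 m), for 0.1 s.
At the end, for the whole second after the job is handed in: Every fresh cassette stands in a well (within 6 mm of its centre and 4 mm of its floor, upright), every spent cassette lies or stands inside the red tray, the gate is shut within 5 mm, the start knob is back within 0.1 rad of rest, and all cassettes are still (all of step 3 and x of spent0 in the frame of tray between -0.071 and 0.071 m and y of spent0 in the frame of tray between -0.091 and 0.091 m and z of each of spent0, spent1, spent2 in the frame of tray below 0.03 m and x of spent1 in the frame of tray between -0.071 and 0.071 m and y of spent1 in the frame of tray between -0.091 and 0.091 m and x of spent2 in the frame of tray between -0.071 and 0.071 m and y of spent2 in the frame of tray between -0.091 and 0.091 m and contact force between each of spent0, spent1, spent2 and the fingers below 0.3 N and value of joint start_knob below 0.1 rad and linear speed of each of fresh0, fresh1, fresh2, spent0, spent1, spent2 below 0.03 m/s); the robot touches nothing.
It fails at once if a bystander is knocked over or shoved more than 5 cm (distance of any of tips_yellow, tips_red, foam_rack, pipette, wash_bottle, amber_jar, beaker from where it was at the start of the episode above 0.05 m or angle between any of tips_yellow, tips_red, foam_rack, pipette, wash_bottle, amber_jar, beaker's own z axis and vertical above 0.5 rad).
Of fresh0, fresh1, fresh2 only 2 to 3 are there at a start; the rules pass over those that are not, and their reading is None.
Of spent0, spent1, spent2 only 1 to 2 are there at a start; the rules pass over those that are not, and their reading is None.
At some moment in a run one of fresh0, fresh1, fresh2 may be knocked a few centimetres aside while the robot is not near it.
It also fails if it takes over 210 s, if anything falls off the work surface, if the arm or the gripper's body presses on something with over 40 N, if the wrist force passes 120 N, or if a joint passes its speed limit or range.

## Working session

There is one attempt and no reset: what is moved stays moved. The work goes in short steps, Python scripts to look and compute and a tool call to move; the robot and the scene stay as the last step left them, time stands still between calls to the robot, and variables do not carry over. Pictures are saved under pics/ and viewed, at most 14 in all, crops included, and the job is handed in when it is done.

Besides the shell and the picture viewer there is one more tool, called after ">>>" as name([rows], argument=value, ...), one row to a line, values as JSON. carry_out: Moves the arm, as the interface text tells. Shift numbers are shares of 0.02 m and turn numbers shares of 0.12 rad, none past 1 either way. Its arguments: {"type":"object","properties":{"deltas":{"type":"array","items":{"type":"object","properties":{"dx":{"type":"number"},"dy":{"type":"number"},"dz":{"type":"number"},"wx":{"type":"number"},"wy":{"type":"number"},"wz":{"type":"number"},"gripper":{"type":"number"}}}}},"required":["deltas"]}

```bash
mkdir -p pics; cat > h.py <<'E'
import numpy as np, cv2
from bench import robot, eyes
def cal(n):
    c=eyes.get_calibration(n); f=210/np.tan(np.radians(c['fovy'])/2)
    return c,f
def ray(n,u,v):
    c,f=cal(n); d=np.array([(u-c['cx'])/f,(v-c['cy'])/f]); s=d.copy()
    for _ in range(30): s=d/(1+c['k1']*(s@s))
    R=np.array(c['R']); t=np.array(c['t']); o=-R.T@t
    w=R.T@np.array([s[0],s[1],1.]); return o,w/np.linalg.norm(w)
def onz(n,u,v,z):
    o,w=ray(n,u,v); return o+w*(z-o[2])/w[2]
def proj(n,X):
    c,f=cal(n); p=np.array(c['R'])@np.array(X)+np.array(c['t']); s=p[:2]/p[2]
    s=s*(1+c['k1']*(s@s)); return f*s+[c['cx'],c['cy']]
def tri(p,q):
    (o1,w1),(o2,w2)=ray('scene',*p),ray('top',*q)
    A=np.stack([w1,-w2],1); s=np.linalg.lstsq(A,o2-o1,rcond=None)[0]
    a,b=o1+s[0]*w1,o2+s[1]*w2; return (a+b)/2,np.linalg.norm(a-b)
def snap(n,tag):
    im=eyes.snapshot(n); cv2.imwrite(f'pics/{n}_{tag}.png',cv2.cvtColor(im,cv2.COLOR_RGB2BGR)); return im
E
python3 - <<'E'
from h import *
for n in('scene','top'):
    snap(n,'0'); c,f=cal(n); R=np.array(c['R']); print(n,f,c['k1'],c['cx'],c['cy'],-R.T@np.array(c['t']),R[2])
o=robot.get_obs(); print(o['tool_pos'],o['ee_rot'],o['width'],o['time'])
a,b=cv2.imread('pics/scene_0.png'),cv2.imread('pics/top_0.png')
E
```

```text
scene 510.39804979912554 -0.04315107460510254 273.72251050609214 202.56645701466684 [1.29301972 0.14852145 1.23230304] [-0.57129813 -0.07478938 -0.81732796]
top 379.3539338748633 -0.029342960627060145 276.12438219408426 209.95161664972196 [0.37167378 0.04512663 1.03605409] [ 0.14585244 -0.0213443  -0.98907608]
[ 0.18270186 -0.51845558  0.30164604] [-3.13968719e+00 -1.68221398e-04  3.38755376e-01] 0.0943004227154108 0.1
```

View pics/scene_0.png

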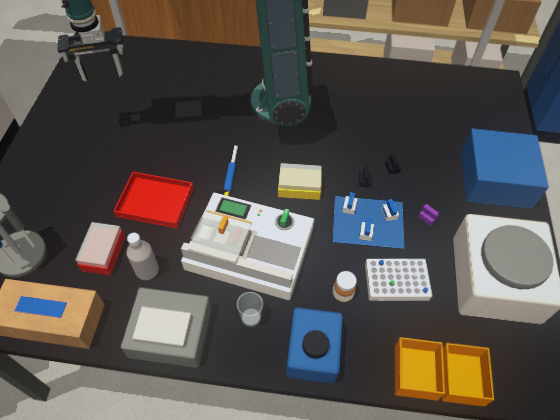

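View pics/top_0.png

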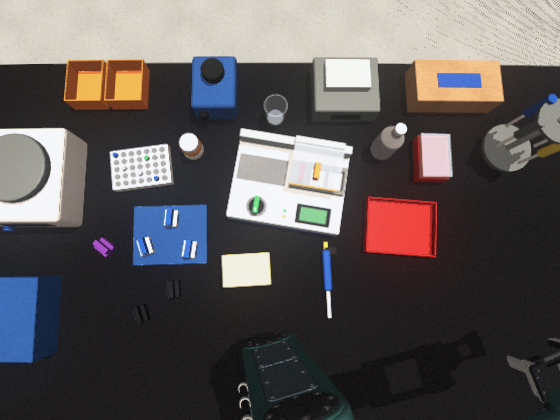

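The overview shows these candidates, by top-image pixel:
- **Fresh, white and blue on the mat:** (171,217), (146,246), (189,249)
- **Look-alikes to leave alone:** purple (103,246), black (173,289) and (141,313)
- **Reader:** about (290,185), with its orange gate handle at (317,171) and green knob at (256,205)
- **Tray:** (400,227)

Next I'll check these choices in close crops.

```bash
python3 - <<'E'
import cv2
a=cv2.imread('pics/top_0.png')[120:275,125:360]; cv2.imwrite('pics/top_c.png',cv2.resize(a,None,fx=3.4,fy=3.4,interpolation=cv2.INTER_CUBIC))
a=cv2.imread('pics/scene_0.png')[175:300,175:415]; cv2.imwrite('pics/scene_c.png',cv2.resize(a,None,fx=3.3,fy=3.3,interpolation=cv2.INTER_CUBIC))
E
```

```text
(no output)
```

View pics/top_c.png

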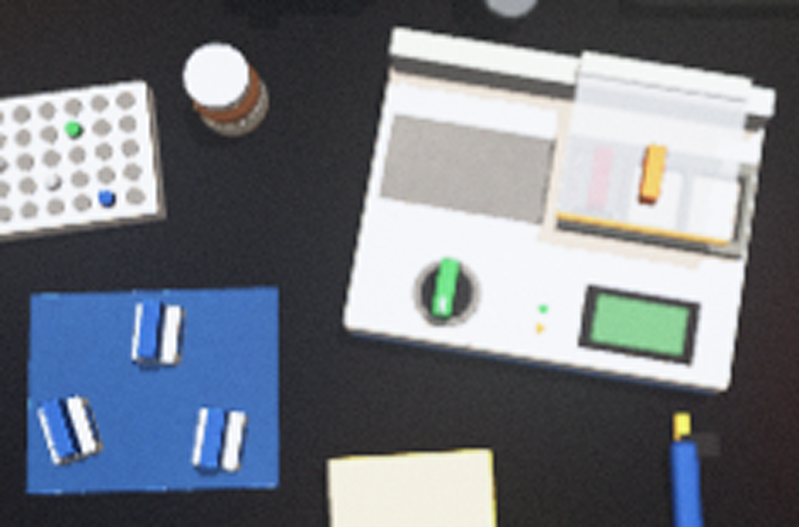

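View pics/scene_c.png

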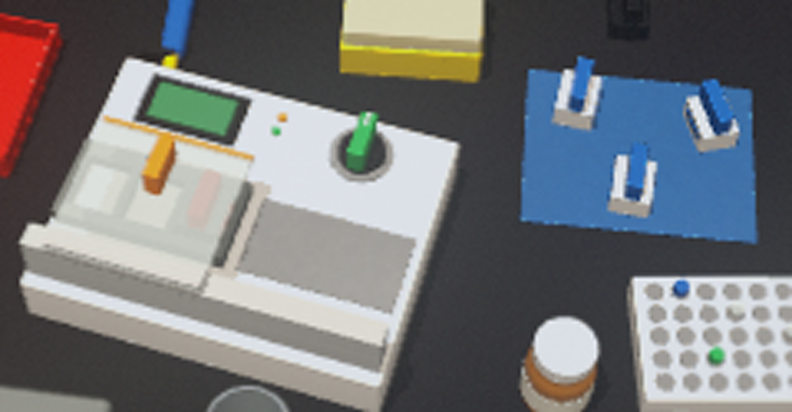

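The crops show three fresh cassettes on the mat, all with blue fins on white. One spent cassette, with a red fin, stands in the well nearest the gate's opening side (well2). The other two wells are empty with white floors. Next I'll segment the top faces in both views and triangulate them.

```bash
cat > m.py <<'E'
from h import *
def blobs(im,kind):
    h=cv2.cvtColor(im,cv2.COLOR_RGB2HSV).astype(int); H,S,V=h[...,0],h[...,1],h[...,2]
    m={'blue':(abs(H-108)<14)&(S>130)&(V>195),'orange':(abs(H-17)<8)&(S>150)&(V>150),'green':(abs(H-65)<15)&(S>150)&(V>120),
       'red':((H<8)|(H>172))&(S>150)&(V>100)}[kind].astype(np.uint8)
    n,l,s,c=cv2.connectedComponentsWithStats(m)
    out=[]
    for i in range(1,n):
        if s[i,4]>=8:
            ys,xs=np.nonzero(l==i); out.append((s[i,4],c[i].round(1),s[i,:4],np.stack([xs,ys],1)))
    return out
E
python3 - <<'E'
from m import *
R={'scene':(170,170,420,310),'top':(120,120,440,280)}
for n in R:
    im=cv2.cvtColor(cv2.imread(f'pics/{n}_0.png'),cv2.COLOR_BGR2RGB); a,b,c,d=R[n]
    for k in('blue','orange','green'):
        for q in blobs(im,k):
            if a<q[1][0]<c and b<q[1][1]<d and q[0]<200: print(n,k,q[0],q[1],q[2])
    if n=='top':
        for (x,y) in((171,217),(189,249),(146,246)): print(cv2.cvtColor(im,cv2.COLOR_RGB2HSV)[y,x-9:x+10].tolist())
E
```

```text
scene orange 91 [222.8 223.4] [219 215  10  19]
scene orange 14 [341.9 291.8] [338 289  10   5]
scene green 36 [283.6 217.1] [281 212   7  10]
scene green 8 [391.5 282. ] [390 281   4   3]
top blue 9 [155.6 177.3] [154 176   4   3]
top blue 80 [168.3 215.7] [165 208   7  17]
top blue 74 [141.4 245.1] [137 237   9  17]
top blue 82 [187.  248.1] [184 240   7  17]
top orange 9 [323.2 245.6] [323 242   2   7]
[[109, 162, 186], [108, 158, 187], [109, 80, 182], [109, 8, 248], [109, 175, 229], [109, 175, 221], [109, 175, 222], [109, 174, 226], [109, 173, 218], [112, 157, 78], [111, 89, 112], [110, 30, 226], [108, 5, 249], [108, 5, 249], [110, 6, 244], [120, 15, 136], [110, 146, 119], [109, 123, 168], [108, 161, 189]]
[[108, 167, 185], [108, 160, 183], [109, 78, 203], [111, 7, 247], [109, 46, 231], [108, 174, 224], [109, 174, 224], [109, 176, 224], [109, 171, 227], [109, 173, 215], [110, 150, 78], [109, 42, 175], [108, 5, 249], [114, 5, 249], [110, 6, 248], [103, 10, 231], [109, 138, 140], [109, 144, 161], [108, 159, 184]]
[[109, 127, 187], [111, 10, 244], [110, 85, 230], [109, 177, 215], [109, 181, 218], [109, 180, 218], [109, 182, 218], [109, 184, 209], [110, 189, 105], [111, 177, 78], [111, 32, 212], [107, 7, 248], [105, 6, 249], [108, 5, 249], [9, 14, 182], [110, 157, 135], [110, 94, 109], [109, 164, 179], [108, 166, 183]]
```

```bash
python3 - <<'E'
import cv2,numpy as np
S=cv2.imread('pics/scene_0.png');T=cv2.imread('pics/top_0.png')
L=[(S,338,190),(S,380,200),(S,355,217),(S,273,205),(S,210,210),(T,305,158),(T,244,192),(T,155,205)]
t=[cv2.resize(i[y:y+25,x:x+25],(200,200),interpolation=cv2.INTER_CUBIC) for i,x,y in L]
cv2.imwrite('pics/mont.png',np.vstack([np.hstack(t[:4]),np.hstack(t[4:])]))
E
```

```text
(no output)
```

View pics/mont.png

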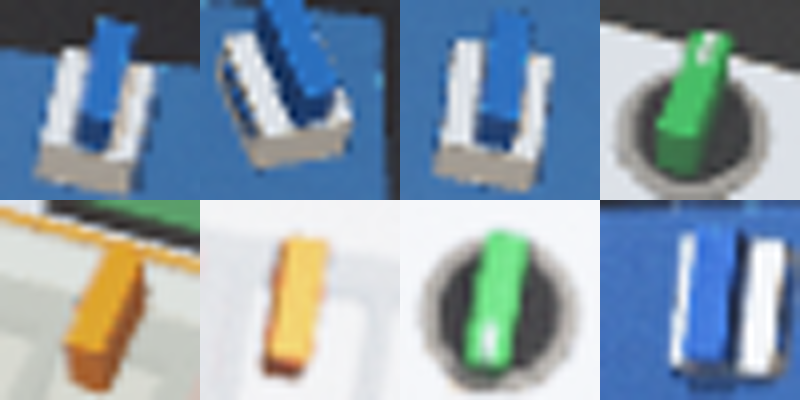

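```bash
python3 - <<'E'
from m import *
for nm,p,q in(('A',(351.3,198),(187,248.1)),('C',(367.6,224.6),(168.3,215.7)),('knob',(284.7,214.9),(255.6,203.9)),('handle',(222.7,222),(316.7,170))):
    X,e=tri(p,q); print(nm,X.round(4),round(e,4))
im=cv2.cvtColor(cv2.imread('pics/top_0.png'),cv2.COLOR_BGR2RGB)
for q in blobs(im,'blue'):
    if q[1][1]>200 and 60<q[0]<100:
        P=np.array([onz('top',u,v,.048)[:2] for u,v in q[3]]); c=P.mean(0); w,V=np.linalg.eigh(np.cov((P-c).T)); d=V[:,1]*np.sign(V[0,1])
        print('fresh',c.round(4),'yaw',np.degrees(np.arctan2(d[1],d[0])).round(1),'len',np.sqrt(12*w).round(4))
k=onz('top',255.6,203.9,.088)[:2];hd=onz('top',316.7,170,.137)[:2];ks=onz('scene',284.7,214.9,.088)[:2];hs=onz('scene',222.7,222,.137)[:2]
print(k,ks,hd,hs)
for a,b in((k,hd),((k+ks)/2,(hd+hs)/2)):
    v=b-a; th=np.arctan2(v[1],v[0])-np.arctan2(-147,100); c,s=np.cos(th),np.sin(th); M=np.array([[c,-s],[s,c]])
    o=(a+b)/2-M@np.array([-.03,.0015]); print('yaw',np.degrees(th),'len',np.linalg.norm(v),'(.1778) origin',o)
    for w in(-.118,-.072,-.026): print(o+M@np.array([.02,w]))
# top-view straight edges of housing front for yaw
for n,p,q in(('top',(125+345/3.4,120+326/3.4),(125+727/3.4,120+384/3.4)),):
    a,b=onz(n,*p,.054),onz(n,*q,.054); print('front edge',a,b,np.degrees(np.arctan2(a[0]-b[0],-(a[1]-b[1]))), np.linalg.norm(a-b))
# tray
h=[q for q in blobs(im,'red') if q[0]>1500]
for q in h: 
    x0,y0,w,hh=q[2]; print('tray',q[0],q[1],onz('top',*q[1],.014),[onz('top',u,v,.028)[:2].round(3) for u,v in((x0,y0),(x0+w,y0+hh))])
for nm,(u,v),z in(('bottle top',(401,128),.17),('pip yellow',(325,244),.01),('tips tl',(222,255),.062),('tips br',(271,285),.062),('jar',(190,143),.08)): print(nm,onz('top',u,v,z).round(3))
E
```

```text
A [0.4188 0.2569 0.0463] 0.0025
C [0.5038 0.3067 0.0472] 0.0004
knob [0.5276 0.0775 0.085 ] 0.0018
handle [ 0.6031 -0.0741  0.1337] 0.001
fresh [0.5038 0.3064] yaw -4.4 len [0.0128 0.0437]
fresh [0.4272 0.3734] yaw 19.7 len [0.0118 0.0427]
fresh [0.4189 0.2554] yaw -7.6 len [0.0125 0.0442]
[0.52723994 0.07647499] [0.52955524 0.07854809] [ 0.60228277 -0.07418124] [ 0.60515591 -0.07297275]
yaw -7.74817350683143 len 0.16831139078122848 (.1778) origin [ 0.59428523 -0.00438401]
[ 0.59819395 -0.12400308]
[ 0.60439564 -0.07842305]
[ 0.61059733 -0.03284303]
yaw -7.728855855160691 len 0.16882271814868147 (.1778) origin [ 0.59558421 -0.00355366]
[ 0.59953326 -0.12317141]
[ 0.60571958 -0.07758929]
[ 0.6119059  -0.03200717]
front edge [0.50158382 0.15347287 0.054     ] [ 0.45504942 -0.13893035  0.054     ] 170.9575171077958 0.2960829151631269
tray 3832 [400.3 226.7] [ 0.4742445  -0.31601454  0.014     ] [array([ 0.557, -0.216]), array([ 0.388, -0.406])]
bottle top [ 0.698 -0.277  0.17 ]
pip yellow [ 0.429 -0.109  0.01 ]
tips tl [0.4   0.163 0.062]
tips br [0.324 0.039 0.062]
jar [0.691 0.248 0.08 ]
```

```bash
python3 - <<'E'
from h import *
def fit(P):
    vx,vy,x,y=cv2.fitLine(np.float32(P),cv2.DIST_HUBER,0,.001,.001).ravel(); return np.array([x,y]),np.array([vx,vy])
def sub(line,level):  # first falling crossing along 1-D profile, subpixel
    for i in range(len(line)-1):
        if line[i]>=level>line[i+1] : return i+(line[i]-level)/(line[i]-line[i+1])
for n in('top','scene'):
    g=cv2.imread(f'pics/{n}_0.png')[...,1].astype(float)
    if n=='top':
        F=[(u,210+sub(g[210+int((u-232)*.12):,u],120)+int((u-232)*.12)) for u in range(236,332,4) if sub(g[210+int((u-232)*.12):,u],120) is not None and not 290<u<0]
        L=[(242-sub(g[v,:243][::-1],130),v) for v in range(165,212,3)]
    else:
        # front edge: go up (decreasing v) from inside
        F=[]
        for u in range(222,308,4):
            v0=int(196+(u-214)*.26); s=sub(g[:v0+1,u][::-1],130); F.append((u,v0-s))
        L=[]
        for v in range(222,262,3):
            u0=int(313-(v-218)*.3)-8; s=sub(g[v,u0:],110); L.append((u0+s,v))
    out=[]
    for P in(F,L):
        W=np.array([onz(n,u,v,.054)[:2] for u,v in P]); 
        p,d=fit(W); r=abs((W-p)@np.array([-d[1],d[0]])); W=W[r<np.median(r)*3+.0005]; p,d=fit(W); out.append((p,d))
        a=np.degrees(np.arctan2(d[1],d[0]))%90; print(n,len(W),p.round(4),'yaw',round(a-90 if a>45 else a,2),'rms',np.std((W-p)@np.array([-d[1],d[0]])).round(5))
    (p,d),(q,e)=out; s=np.linalg.solve(np.stack([d,-e],1),q-p); c=p+s[0]*d; print('front-left corner',c)
    for th in(-9,-9.5):
        t=np.radians(th);M=np.array([[np.cos(t),-np.sin(t)],[np.sin(t),np.cos(t)]]); o=c-M@np.array([-.118,.15]); print(th,'origin',o,'knob',o+M@[-.08,.075],'gate0 handle',o+M@[.02,-.072])
E
```

```text
top 22 [0.4848 0.0005] yaw -4.13 rms 0.00785
top 16 [0.5812 0.1437] yaw -9.79 rms 0.00032
front-left corner [0.49620843 0.15836735]
-9 origin [ 0.58929048 -0.00824517] knob [0.522008   0.07834622] gate0 handle [ 0.59778097 -0.08248742]
-9.5 origin [ 0.58783299 -0.00905111] knob [0.52130871 0.07812412] gate0 handle [ 0.59567527 -0.08336462]
scene 20 [0.4798 0.0073] yaw -9.57 rms 0.00014
scene 13 [0.5929 0.1466] yaw -9.86 rms 0.00031
front-left corner [0.5058271 0.1617683]
-9 origin [ 0.59890918 -0.00484422] knob [0.5316267  0.08174717] gate0 handle [ 0.60739967 -0.07908647]
-9.5 origin [ 0.59745169 -0.00565016] knob [0.53092741 0.08152507] gate0 handle [ 0.60529397 -0.07996367]
```

```bash
cat > go.py <<'E'
import sys,numpy as np
from scipy.spatial.transform import Rotation as Ro
from bench import robot
O=np.array([.5949,-.0097]); TH=-.1693
def rd(x,y): # reader frame -> world
    c,s=np.cos(TH),np.sin(TH); return O+np.array([c*x-s*y,s*x+c*y])
def need(x,y,z,yaw):
    o=robot.get_obs(); R=Ro.from_euler('xyz',o['ee_rot']).as_matrix()
    T=Ro.from_euler('xyz',[np.pi,0,yaw]).as_matrix()
    d=np.array([x,y,z])-o['tool_pos']
    print('t %.1f'%o['time'],'tool',np.round(o['tool_pos'],4),'rpy',np.round(o['ee_rot'],3),'w %.4f'%o['width'],'F',np.round(o['wrist_force'],1),'q6 %.2f'%o['joint_positions'][5])
    print('turn shares',np.round((Ro.from_matrix(R.T@T).as_rotvec())/.12,2),'shift now-axes',np.round(R.T@d/.02,2),'after-turn axes',np.round(T.T@d/.02,2))
E
```

>>> carry_out([
  {"wz":0.85},
  {"wz":0.85},
  {"wz":0.85},
  {"wz":0.85},
  {"wz":0.84},
  {"dx":0.5,"dy":-0.7},
  {"dx":0.65,"dy":-0.97},
  {"dx":0.65,"dy":-0.97},
  {"dx":0.65,"dy":-0.97},
  {"dx":0.65,"dy":-0.97},
  {"dx":0.65,"dy":-0.97},
  {"dx":0.65,"dy":-0.97},
  {"dx":0.65,"dy":-0.97},
  {"dx":0.65,"dy":-0.97},
  {"dx":0.65,"dy":-0.97},
  {"dx":0.65,"dy":-0.97},
  {"dx":0.65,"dy":-0.97},
  {"dx":0.65,"dy":-0.97},
  {"dx":0.65,"dy":-0.97},
  {},
])

```text
invalid input
```

```bash
python3 -c "
from go import *
need(*rd(.020,-.0613),.26,TH)"
```

```text
t 0.1 tool [ 0.1827 -0.5185  0.3016] rpy [-3.14  -0.     0.339] w 0.0943 F [ 0.5  0.1 -0.1] q6 -0.10
turn shares [-0.02  0.    4.23] shift now-axes [ 27.27 -13.97   2.11] after-turn axes [ 17.03 -25.48   2.08]
```

>>> carry_out([
  {"dx":0,"dy":0,"dz":0,"wx":0,"wy":0,"wz":0.85,"gripper":0},
  {"dx":0,"dy":0,"dz":0,"wx":0,"wy":0,"wz":0.85,"gripper":0},
  {"dx":0,"dy":0,"dz":0,"wx":0,"wy":0,"wz":0.85,"gripper":0},
  {"dx":0,"dy":0,"dz":0,"wx":0,"wy":0,"wz":0.85,"gripper":0},
  {"dx":0,"dy":0,"dz":0,"wx":0,"wy":0,"wz":0.83,"gripper":0},
  {"dx":0.5,"dy":-0.7,"dz":0,"wx":0,"wy":0,"wz":0,"gripper":0},
  {"dx":0.65,"dy":-0.97,"dz":0,"wx":0,"wy":0,"wz":0,"gripper":0},
  {"dx":0.65,"dy":-0.97,"dz":0,"wx":0,"wy":0,"wz":0,"gripper":0},
  {"dx":0.65,"dy":-0.97,"dz":0,"wx":0,"wy":0,"wz":0,"gripper":0},
  {"dx":0.65,"dy":-0.97,"dz":0,"wx":0,"wy":0,"wz":0,"gripper":0},
  {"dx":0.65,"dy":-0.97,"dz":0,"wx":0,"wy":0,"wz":0,"gripper":0},
  {"dx":0.65,"dy":-0.97,"dz":0,"wx":0,"wy":0,"wz":0,"gripper":0},
  {"dx":0.65,"dy":-0.97,"dz":0,"wx":0,"wy":0,"wz":0,"gripper":0},
  {"dx":0.65,"dy":-0.97,"dz":0,"wx":0,"wy":0,"wz":0,"gripper":0},
  {"dx":0.65,"dy":-0.97,"dz":0,"wx":0,"wy":0,"wz":0,"gripper":0},
  {"dx":0.65,"dy":-0.97,"dz":0,"wx":0,"wy":0,"wz":0,"gripper":0},
])

```text
time: 1.43
tool_pos: [0.3562, -0.3361, 0.3021]
ee_rot: [-3.141, 0.001, -0.169]
wrist_force: [1.1, -0.2, -0.5]
width: 0.0941
finger_force: 0.0
```

```bash
python3 -c "
from go import *
need(*rd(.020,-.0613),.26,TH)"
```

```text
t 1.4 tool [ 0.3562 -0.3361  0.3021] rpy [-3.141e+00  1.000e-03 -1.690e-01] w 0.0941 F [ 1.1 -0.2 -0.5] q6 0.87
turn shares [-0.    0.01  0.  ] shift now-axes [ 10.02 -15.03   2.11] after-turn axes [ 10.01 -15.03   2.11]
```

>>> carry_out([
  {"dx":0.63,"dy":-0.94,"dz":0,"wx":0,"wy":0,"wz":0,"gripper":0},
  {"dx":0.63,"dy":-0.94,"dz":0,"wx":0,"wy":0,"wz":0,"gripper":0},
  {"dx":0.63,"dy":-0.94,"dz":0,"wx":0,"wy":0,"wz":0,"gripper":0},
  {"dx":0.63,"dy":-0.94,"dz":0,"wx":0,"wy":0,"wz":0,"gripper":0},
  {"dx":0.63,"dy":-0.94,"dz":0,"wx":0,"wy":0,"wz":0,"gripper":0},
  {"dx":0.63,"dy":-0.94,"dz":0,"wx":0,"wy":0,"wz":0,"gripper":0},
  {"dx":0.63,"dy":-0.94,"dz":0,"wx":0,"wy":0,"wz":0,"gripper":0},
  {"dx":0.63,"dy":-0.94,"dz":0,"wx":0,"wy":0,"wz":0,"gripper":0},
  {"dx":0.63,"dy":-0.94,"dz":0,"wx":0,"wy":0,"wz":0,"gripper":0},
  {"dx":0.63,"dy":-0.94,"dz":0,"wx":0,"wy":0,"wz":0,"gripper":0},
  {"dx":0.63,"dy":-0.94,"dz":0,"wx":0,"wy":0,"wz":0,"gripper":0},
  {"dx":0.63,"dy":-0.94,"dz":0.3,"wx":0,"wy":0,"wz":0,"gripper":0},
  {"dx":0.63,"dy":-0.94,"dz":0.5,"wx":0,"wy":0,"wz":0,"gripper":0},
  {"dx":0.63,"dy":-0.94,"dz":0.5,"wx":0,"wy":0,"wz":0,"gripper":0},
  {"dx":0.63,"dy":-0.94,"dz":0.5,"wx":0,"wy":0,"wz":0,"gripper":0},
  {"dx":0.57,"dy":-0.93,"dz":0.3,"wx":0,"wy":0,"wz":0,"gripper":0},
  {"dx":0,"dy":0,"dz":0,"wx":0,"wy":0,"wz":0,"gripper":0},
  {"dx":0,"dy":0,"dz":0,"wx":0,"wy":0,"wz":0,"gripper":0},
])

```text
time: 2.93
tool_pos: [0.6037, -0.0738, 0.2591]
ee_rot: [3.141, 0.003, -0.167]
wrist_force: [-0.5, -0.9, 0.1]
width: 0.0936
finger_force: 0.0
```

```bash
python3 -c "
from go import *
need(*rd(.020,-.0613),.212,TH)
from h import *
a=snap('scene','1')[150:290,150:330]; b=snap('top','1')[110:250,215:395]
cv2.imwrite('pics/v1.png',cv2.cvtColor(np.hstack([cv2.resize(i,None,fx=2.2,fy=2.2,interpolation=2) for i in(a,b)]),4))"
```

```text
t 2.9 tool [ 0.6037 -0.0738  0.2591] rpy [ 3.141e+00  3.000e-03 -1.670e-01] w 0.0936 F [-0.5 -0.9  0.1] q6 1.52
turn shares [0.   0.03 0.02] shift now-axes [ 0.03 -0.02  2.36] after-turn axes [ 0.03 -0.02  2.36]
```

View pics/v1.png

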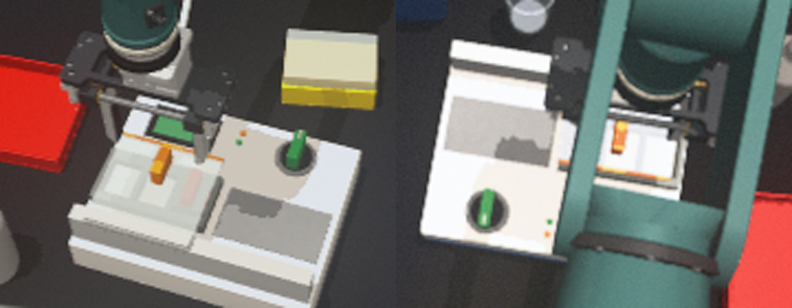

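The fingers straddle the orange handle, seen at crop pixel (160,165) on the left and (620,135) on the right. I'll lower the gripper and pinch it.

>>> carry_out([
  {"dx":0,"dy":0,"dz":0.6,"wx":0,"wy":0,"wz":0,"gripper":0},
  {"dx":0,"dy":0,"dz":0.6,"wx":0,"wy":0,"wz":0,"gripper":0},
  {"dx":0,"dy":0,"dz":0.6,"wx":0,"wy":0,"wz":0,"gripper":0},
  {"dx":0,"dy":0,"dz":0.5,"wx":0,"wy":0,"wz":0,"gripper":0},
  {"dx":0,"dy":0,"dz":0,"wx":0,"wy":0,"wz":0,"gripper":150},
  {"dx":0,"dy":0,"dz":0,"wx":0,"wy":0,"wz":0,"gripper":180},
  {"dx":0,"dy":0,"dz":0,"wx":0,"wy":0,"wz":0,"gripper":255},
  {"dx":0,"dy":0,"dz":0,"wx":0,"wy":0,"wz":0,"gripper":255},
  {"dx":0,"dy":0,"dz":0,"wx":0,"wy":0,"wz":0,"gripper":255},
  {"dx":0,"dy":0,"dz":0,"wx":0,"wy":0,"wz":0,"gripper":255},
  {"dx":0,"dy":0,"dz":0,"wx":0,"wy":0,"wz":0,"gripper":255},
  {"dx":0,"dy":0,"dz":0,"wx":0,"wy":0,"wz":0,"gripper":255},
])

```text
time: 4.03
tool_pos: [0.6039, -0.0746, 0.215]
ee_rot: [3.141, -0.001, -0.169]
wrist_force: [0.3, 0.1, -0.0]
width: 0.044
finger_force: 0.0
```

```bash
python3 -c "
from go import *
need(*rd(.020,.066),.212,TH)"
```

```text
t 4.0 tool [ 0.6039 -0.0746  0.215 ] rpy [ 3.141e+00 -1.000e-03 -1.690e-01] w 0.0440 F [ 0.3  0.1 -0. ] q6 1.52
turn shares [ 0.   -0.01  0.  ] shift now-axes [ 0.01 -6.42  0.15] after-turn axes [ 0.01 -6.42  0.15]
```

Still closing.

>>> carry_out([
  {"dx":0,"dy":0,"dz":0.05,"wx":0,"wy":0,"wz":0,"gripper":255},
  {"dx":0,"dy":0,"dz":0,"wx":0,"wy":0,"wz":0,"gripper":255},
  {"dx":0,"dy":0,"dz":0,"wx":0,"wy":0,"wz":0,"gripper":255},
  {"dx":0,"dy":0,"dz":0,"wx":0,"wy":0,"wz":0,"gripper":255},
  {"dx":0,"dy":0,"dz":0,"wx":0,"wy":0,"wz":0,"gripper":255},
  {"dx":0,"dy":0,"dz":0,"wx":0,"wy":0,"wz":0,"gripper":255},
  {"dx":0,"dy":0,"dz":0,"wx":0,"wy":0,"wz":0,"gripper":255},
  {"dx":0,"dy":0,"dz":0,"wx":0,"wy":0,"wz":0,"gripper":255},
  {"dx":0,"dy":0,"dz":0,"wx":0,"wy":0,"wz":0,"gripper":255},
])

```text
time: 4.78
tool_pos: [0.6038, -0.0746, 0.2136]
ee_rot: [3.142, 0.0, -0.169]
wrist_force: [-0.2, -0.7, -0.3]
width: 0.0139
finger_force: 30.0
```

>>> carry_out([
  {"dx":0,"dy":-0.2,"dz":0,"wx":0,"wy":0,"wz":0,"gripper":255},
  {"dx":0,"dy":-0.4,"dz":0,"wx":0,"wy":0,"wz":0,"gripper":255},
  {"dx":0,"dy":-0.4,"dz":0,"wx":0,"wy":0,"wz":0,"gripper":255},
  {"dx":0,"dy":-0.4,"dz":0,"wx":0,"wy":0,"wz":0,"gripper":255},
  {"dx":0,"dy":-0.4,"dz":0,"wx":0,"wy":0,"wz":0,"gripper":255},
  {"dx":0,"dy":-0.4,"dz":0,"wx":0,"wy":0,"wz":0,"gripper":255},
  {"dx":0,"dy":-0.4,"dz":0,"wx":0,"wy":0,"wz":0,"gripper":255},
  {"dx":0,"dy":-0.4,"dz":0,"wx":0,"wy":0,"wz":0,"gripper":255},
  {"dx":0,"dy":-0.4,"dz":0,"wx":0,"wy":0,"wz":0,"gripper":255},
  {"dx":0,"dy":-0.4,"dz":0,"wx":0,"wy":0,"wz":0,"gripper":255},
  {"dx":0,"dy":-0.4,"dz":0,"wx":0,"wy":0,"wz":0,"gripper":255},
  {"dx":0,"dy":-0.4,"dz":0,"wx":0,"wy":0,"wz":0,"gripper":255},
  {"dx":0,"dy":-0.4,"dz":0,"wx":0,"wy":0,"wz":0,"gripper":255},
  {"dx":0,"dy":-0.4,"dz":0,"wx":0,"wy":0,"wz":0,"gripper":255},
  {"dx":0,"dy":-0.4,"dz":0,"wx":0,"wy":0,"wz":0,"gripper":255},
  {"dx":0,"dy":-0.4,"dz":0,"wx":0,"wy":0,"wz":0,"gripper":255},
  {"dx":0,"dy":0,"dz":0,"wx":0,"wy":0,"wz":0,"gripper":255},
  {"dx":0,"dy":0,"dz":0,"wx":0,"wy":0,"wz":0,"gripper":255},
])

```text
time: 6.28
tool_pos: [0.625, 0.0487, 0.2136]
ee_rot: [-3.141, -0.001, -0.168]
wrist_force: [4.0, 0.3, -1.9]
width: 0.0138
finger_force: 30.0
```

>>> carry_out([
  {"dx":0,"dy":-0.1,"dz":0,"wx":0,"wy":0,"wz":0,"gripper":255},
  {"dx":0,"dy":-0.1,"dz":0,"wx":0,"wy":0,"wz":0,"gripper":255},
  {"dx":0,"dy":-0.1,"dz":0,"wx":0,"wy":0,"wz":0,"gripper":255},
  {"dx":0,"dy":0,"dz":0,"wx":0,"wy":0,"wz":0,"gripper":255},
])

```text
time: 6.62
tool_pos: [0.6255, 0.0512, 0.2137]
ee_rot: [3.136, -0.0, -0.17]
wrist_force: [1.5, -7.1, -2.3]
width: 0.0138
finger_force: 30.0
```

```bash
python3 -c "
from go import *
need(*rd(.020,.066),.212,TH)"
```

```text
t 6.6 tool [0.6255 0.0512 0.2137] rpy [ 3.136 -0.    -0.17 ] w 0.0138 F [ 1.5 -7.1 -2.3] q6 1.73
turn shares [ 0.04 -0.   -0.01] shift now-axes [ 0.   -0.04  0.08] after-turn axes [ 0.   -0.04  0.08]
```

>>> carry_out([
  {"dx":0,"dy":0.1,"dz":0,"wx":0,"wy":0,"wz":0,"gripper":255},
  {"dx":0,"dy":0,"dz":0,"wx":0,"wy":0,"wz":0,"gripper":80},
  {"dx":0,"dy":0,"dz":0,"wx":0,"wy":0,"wz":0,"gripper":80},
  {"dx":0,"dy":0,"dz":0,"wx":0,"wy":0,"wz":0,"gripper":80},
  {"dx":0,"dy":0,"dz":0,"wx":0,"wy":0,"wz":0,"gripper":80},
  {"dx":0,"dy":0,"dz":-0.8,"wx":0,"wy":0,"wz":0,"gripper":80},
  {"dx":0,"dy":0,"dz":-0.9,"wx":0,"wy":0,"wz":0,"gripper":80},
  {"dx":0,"dy":0,"dz":-0.9,"wx":0,"wy":0,"wz":-0.9,"gripper":80},
  {"dx":0,"dy":0,"dz":-0.4,"wx":0,"wy":0,"wz":-0.9,"gripper":80},
  {"dx":0,"dy":0,"dz":0,"wx":0,"wy":0,"wz":-0.9,"gripper":80},
  {"dx":0,"dy":0,"dz":0,"wx":0,"wy":0,"wz":-0.9,"gripper":80},
  {"dx":0,"dy":0,"dz":0,"wx":0,"wy":0,"wz":-0.9,"gripper":80},
  {"dx":0,"dy":0,"dz":0,"wx":0,"wy":0,"wz":-0.9,"gripper":80},
  {"dx":0,"dy":0,"dz":0,"wx":0,"wy":0,"wz":-0.9,"gripper":80},
  {"dx":0,"dy":0,"dz":0,"wx":0,"wy":0,"wz":-0.9,"gripper":80},
  {"dx":0,"dy":0,"dz":0,"wx":0,"wy":0,"wz":-0.9,"gripper":80},
  {"dx":0,"dy":0,"dz":0,"wx":0,"wy":0,"wz":-0.9,"gripper":80},
  {"dx":0,"dy":0,"dz":0,"wx":0,"wy":0,"wz":-0.9,"gripper":80},
  {"dx":0,"dy":0,"dz":0,"wx":0,"wy":0,"wz":-0.9,"gripper":80},
  {"dx":0,"dy":0,"dz":0,"wx":0,"wy":0,"wz":-0.9,"gripper":80},
])

```text
time: 8.28
tool_pos: [0.625, 0.052, 0.2738]
ee_rot: [-3.141, -0.0, 1.241]
wrist_force: [-0.6, -0.3, 0.2]
width: 0.0645
finger_force: 0.0
```

```bash
sed -i 's/^O=.*/O=np.array([.5948,-.0105]); TH=-.170/' go.py; python3 -c "
from go import *
need(*rd(.020,-.026),.272,TH+np.pi/2)"
```

```text
t 8.3 tool [0.625  0.052  0.2738] rpy [-3.141 -0.     1.241] w 0.0645 F [-0.6 -0.3  0.2] q6 0.32
turn shares [-0.01 -0.   -1.33] shift now-axes [-4.57  0.78  0.09] after-turn axes [-4.63  0.04  0.09]
```

>>> carry_out([
  {"dx":0,"dy":0,"dz":0,"wx":0,"wy":0,"wz":-0.67,"gripper":80},
  {"dx":0,"dy":0,"dz":0,"wx":0,"wy":0,"wz":-0.66,"gripper":80},
  {"dx":-0.77,"dy":0,"dz":0,"wx":0,"wy":0,"wz":0,"gripper":80},
  {"dx":-0.77,"dy":0,"dz":0,"wx":0,"wy":0,"wz":0,"gripper":80},
  {"dx":-0.77,"dy":0,"dz":0,"wx":0,"wy":0,"wz":0,"gripper":80},
  {"dx":-0.77,"dy":0,"dz":0,"wx":0,"wy":0,"wz":0,"gripper":80},
  {"dx":-0.77,"dy":0,"dz":0,"wx":0,"wy":0,"wz":0,"gripper":80},
  {"dx":-0.77,"dy":0,"dz":0,"wx":0,"wy":0,"wz":0,"gripper":80},
  {"dx":0,"dy":0,"dz":0,"wx":0,"wy":0,"wz":0,"gripper":80},
  {"dx":0,"dy":0,"dz":0,"wx":0,"wy":0,"wz":0,"gripper":80},
])

```text
time: 9.12
tool_pos: [0.6087, -0.0411, 0.2738]
ee_rot: [3.142, -0.0, 1.391]
wrist_force: [0.9, 0.4, 0.2]
width: 0.0646
finger_force: 0.0
```

```bash
python3 -c "
from go import *
need(*rd(.020,-.026),.171,TH+np.pi/2)
from h import *
a=snap('scene','2')
for p in((-.118),(-.072),(-.026)):
  for z in(.07,.1):print(p,z,proj('scene',[*rd(.02,p),z]).round(1))
cv2.imwrite('pics/v2.png',cv2.resize(cv2.cvtColor(a[195:285,175:305],4),None,fx=6,fy=6,interpolation=2))"
```

```text
t 9.1 tool [ 0.6087 -0.0411  0.2738] rpy [ 3.142 -0.     1.391] w 0.0646 F [0.9 0.4 0.2] q6 0.02
turn shares [ 0.   -0.   -0.08] shift now-axes [0.09 0.05 5.14] after-turn axes [0.09 0.05 5.14]
-0.118 0.07 [204.5 229.9]
-0.118 0.1 [203.3 223.9]
-0.072 0.07 [220.5 234.3]
-0.072 0.1 [219.6 228.3]
-0.026 0.07 [236.8 238.7]
-0.026 0.1 [236.1 232.8]
```

View pics/v2.png

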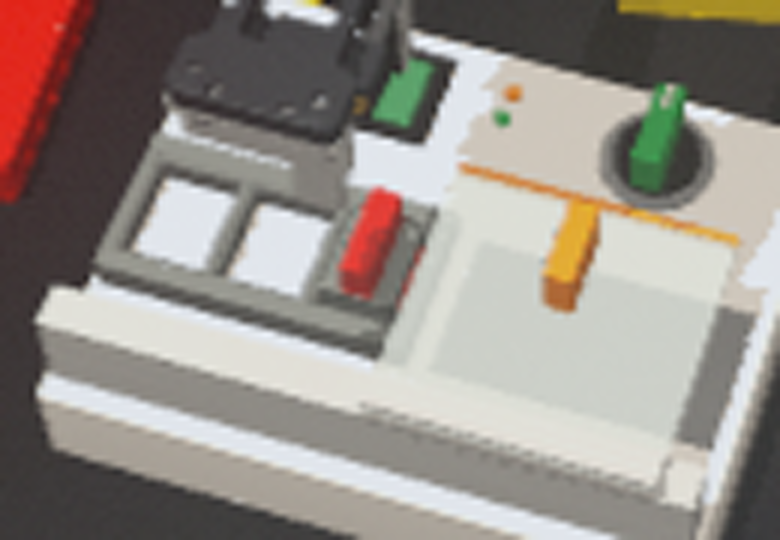

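The crop shows the red fin's top at scene pixel (236.3,233). The model predicted (236.1,232.8), so the reader pose holds. The other two wells are empty and the gate is clear, so I'll descend on the spent cassette.

>>> carry_out([
  {"dx":0.09,"dy":0.05,"dz":0.5,"wx":0,"wy":0,"wz":-0.08,"gripper":80},
  {"dx":0,"dy":0,"dz":0.7,"wx":0,"wy":0,"wz":0,"gripper":80},
  {"dx":0,"dy":0,"dz":0.7,"wx":0,"wy":0,"wz":0,"gripper":80},
  {"dx":0,"dy":0,"dz":0.7,"wx":0,"wy":0,"wz":0,"gripper":80},
  {"dx":0,"dy":0,"dz":0.7,"wx":0,"wy":0,"wz":0,"gripper":80},
  {"dx":0,"dy":0,"dz":0.7,"wx":0,"wy":0,"wz":0,"gripper":80},
  {"dx":0,"dy":0,"dz":0.7,"wx":0,"wy":0,"wz":0,"gripper":80},
  {"dx":0,"dy":0,"dz":0.4,"wx":0,"wy":0,"wz":0,"gripper":80},
  {"dx":0,"dy":0,"dz":0,"wx":0,"wy":0,"wz":0,"gripper":80},
  {"dx":0,"dy":0,"dz":0,"wx":0,"wy":0,"wz":0,"gripper":255},
  {"dx":0,"dy":0,"dz":0,"wx":0,"wy":0,"wz":0,"gripper":255},
  {"dx":0,"dy":0,"dz":0,"wx":0,"wy":0,"wz":0,"gripper":255},
  {"dx":0,"dy":0,"dz":0,"wx":0,"wy":0,"wz":0,"gripper":255},
  {"dx":0,"dy":0,"dz":0,"wx":0,"wy":0,"wz":0,"gripper":255},
  {"dx":0,"dy":0,"dz":0,"wx":0,"wy":0,"wz":0,"gripper":255},
])

```text
time: 10.42
tool_pos: [0.6108, -0.0378, 0.1727]
ee_rot: [3.14, -0.0, 1.404]
wrist_force: [-0.0, 0.4, 2.6]
width: 0.0439
finger_force: 30.0
```

```bash
python3 -c "
from go import *
need(*rd(.020,-.026),.171,TH+np.pi/2)
need(.474,-.316,.26,TH+np.pi/2)"
```

```text
t 10.4 tool [ 0.6108 -0.0378  0.1727] rpy [ 3.14  -0.     1.404] w 0.0439 F [-0.   0.4  2.6] q6 0.01
turn shares [ 0.01 -0.    0.03] shift now-axes [-0.09 -0.02  0.09] after-turn axes [-0.09 -0.02  0.09]
t 10.4 tool [ 0.6108 -0.0378  0.1727] rpy [ 3.14  -0.     1.404] w 0.0439 F [-0.   0.4  2.6] q6 0.01
turn shares [ 0.01 -0.    0.03] shift now-axes [-14.85  -4.43  -4.37] after-turn axes [-14.87  -4.39  -4.36]
```

>>> carry_out([
  {"dx":0,"dy":0,"dz":-0.4,"wx":0,"wy":0,"wz":0,"gripper":255},
  {"dx":0,"dy":0,"dz":-0.8,"wx":0,"wy":0,"wz":0,"gripper":255},
  {"dx":0,"dy":0,"dz":-0.8,"wx":0,"wy":0,"wz":0,"gripper":255},
  {"dx":0,"dy":0,"dz":-0.8,"wx":0,"wy":0,"wz":0,"gripper":255},
  {"dx":0,"dy":0,"dz":-0.8,"wx":0,"wy":0,"wz":0,"gripper":255},
  {"dx":0,"dy":0,"dz":-0.8,"wx":0,"wy":0,"wz":0,"gripper":255},
  {"dx":-0.6,"dy":-0.18,"dz":0,"wx":0,"wy":0,"wz":0,"gripper":255},
  {"dx":-0.9,"dy":-0.27,"dz":0,"wx":0,"wy":0,"wz":0,"gripper":255},
  {"dx":-0.9,"dy":-0.27,"dz":0,"wx":0,"wy":0,"wz":0,"gripper":255},
  {"dx":-0.9,"dy":-0.27,"dz":0,"wx":0,"wy":0,"wz":0,"gripper":255},
  {"dx":-0.9,"dy":-0.27,"dz":0,"wx":0,"wy":0,"wz":0,"gripper":255},
  {"dx":-0.9,"dy":-0.27,"dz":0,"wx":0,"wy":0,"wz":0,"gripper":255},
  {"dx":-0.9,"dy":-0.27,"dz":0,"wx":0,"wy":0,"wz":0,"gripper":255},
  {"dx":-0.9,"dy":-0.27,"dz":0,"wx":0,"wy":0,"wz":0,"gripper":255},
  {"dx":-0.9,"dy":-0.27,"dz":0,"wx":0,"wy":0,"wz":0,"gripper":255},
  {"dx":-0.9,"dy":-0.27,"dz":0,"wx":0,"wy":0,"wz":0,"gripper":255},
  {"dx":-0.9,"dy":-0.27,"dz":0,"wx":0,"wy":0,"wz":0,"gripper":255},
  {"dx":-0.9,"dy":-0.27,"dz":0,"wx":0,"wy":0,"wz":0,"gripper":255},
  {"dx":-0.9,"dy":-0.27,"dz":0,"wx":0,"wy":0,"wz":0,"gripper":255},
  {"dx":-0.9,"dy":-0.27,"dz":0,"wx":0,"wy":0,"wz":0,"gripper":255},
])

```text
time: 12.08
tool_pos: [0.4954, -0.2694, 0.2586]
ee_rot: [-3.14, -0.0, 1.404]
wrist_force: [-0.2, 0.3, -0.2]
width: 0.0435
finger_force: 30.0
```

>>> carry_out([
  {"dx":-0.9,"dy":-0.27,"dz":0,"wx":0,"wy":0,"wz":0,"gripper":255},
  {"dx":-0.9,"dy":-0.27,"dz":0,"wx":0,"wy":0,"wz":0,"gripper":255},
  {"dx":-0.7,"dy":-0.2,"dz":0,"wx":0,"wy":0,"wz":0,"gripper":255},
  {"dx":0,"dy":0,"dz":0.9,"wx":0,"wy":0,"wz":0,"gripper":255},
  {"dx":0,"dy":0,"dz":0.9,"wx":0,"wy":0,"wz":0,"gripper":255},
  {"dx":0,"dy":0,"dz":0.9,"wx":0,"wy":0,"wz":0,"gripper":255},
  {"dx":0,"dy":0,"dz":0.9,"wx":0,"wy":0,"wz":0,"gripper":255},
  {"dx":0,"dy":0,"dz":0.9,"wx":0,"wy":0,"wz":0,"gripper":255},
  {"dx":0,"dy":0,"dz":0.7,"wx":0,"wy":0,"wz":0,"gripper":255},
  {"dx":0,"dy":0,"dz":0,"wx":0,"wy":0,"wz":0,"gripper":255},
])

```text
time: 12.92
tool_pos: [0.4713, -0.314, 0.1508]
ee_rot: [-3.134, -0.004, 1.404]
wrist_force: [-0.4, 0.1, -1.1]
width: 0.0438
finger_force: 30.0
```

```bash
python3 -c "
from go import *
need(.474,-.316,.126,TH+np.pi/2)"
```

```text
t 12.9 tool [ 0.4713 -0.314   0.1508] rpy [-3.134 -0.004  1.404] w 0.0438 F [-0.4  0.1 -1.1] q6 -0.52
turn shares [-0.07 -0.03  0.03] shift now-axes [-0.08  0.16  1.24] after-turn axes [-0.08  0.15  1.24]
```

>>> carry_out([
  {"dx":0,"dy":0,"dz":0.5,"wx":0,"wy":0,"wz":0,"gripper":255},
  {"dx":0,"dy":0,"dz":0.5,"wx":0,"wy":0,"wz":0,"gripper":255},
  {"dx":0,"dy":0,"dz":0.15,"wx":0,"wy":0,"wz":0,"gripper":255},
  {"dx":0,"dy":0,"dz":0,"wx":0,"wy":0,"wz":0,"gripper":255},
  {"dx":0,"dy":0,"dz":0,"wx":0,"wy":0,"wz":0,"gripper":60},
  {"dx":0,"dy":0,"dz":0,"wx":0,"wy":0,"wz":0,"gripper":60},
  {"dx":0,"dy":0,"dz":0,"wx":0,"wy":0,"wz":0,"gripper":60},
  {"dx":0,"dy":0,"dz":0,"wx":0,"wy":0,"wz":0,"gripper":60},
  {"dx":0,"dy":0,"dz":-0.5,"wx":0,"wy":0,"wz":0,"gripper":60},
  {"dx":0,"dy":0,"dz":-0.9,"wx":0,"wy":0,"wz":0,"gripper":60},
  {"dx":0,"dy":0,"dz":-0.9,"wx":0,"wy":0,"wz":0,"gripper":60},
  {"dx":0,"dy":0,"dz":-0.9,"wx":0,"wy":0,"wz":0,"gripper":60},
  {"dx":0,"dy":0,"dz":-0.9,"wx":0,"wy":0,"wz":0,"gripper":60},
  {"dx":0,"dy":0,"dz":-0.9,"wx":0,"wy":0,"wz":0,"gripper":60},
  {"dx":0,"dy":0,"dz":-0.9,"wx":0,"wy":0,"wz":0,"gripper":60},
  {"dx":0,"dy":0,"dz":-0.9,"wx":0,"wy":0,"wz":0,"gripper":60},
])

```text
time: 14.25
tool_pos: [0.474, -0.3149, 0.2708]
ee_rot: [3.14, 0.001, 1.405]
wrist_force: [0.4, -0.6, -1.0]
width: 0.0719
finger_force: 0.0
```

```bash
cat > fr.py <<'E'
from m import *
def fresh(tag):
    im=snap('top',tag); out=[]
    for q in blobs(im,'blue'):
        P=np.array([onz('top',u,v,.048)[:2] for u,v in q[3]]); c=P.mean(0)
        if not(60<q[0]<110 and .32<c[0]<.6 and .2<c[1]<.46): continue
        w,V=np.linalg.eigh(np.cov((P-c).T)); d=V[:,1]*np.sign(V[0,1]); out.append((c,np.arctan2(d[1],d[0]))); print('fresh',c.round(4),'yaw %.3f'%out[-1][1],np.sqrt(12*w).round(4))
    return im
E
python3 -c "
from go import *
from fr import *
im=fresh('3')
for q in blobs(im,'red'):
  if q[1][0]>350 and q[1][0]<445: print(q[0],q[1],q[2])
need(.5038,.3066,.26,1.571-.077)
need(.4272,.3734,.26,1.571+.344)
need(.4189,.2554,.26,1.571-.133)"
```

```text
fresh [0.5044 0.3065] yaw -0.090 [0.0128 0.0425]
fresh [0.4272 0.3734] yaw 0.343 [0.0118 0.0427]
fresh [0.4192 0.2553] yaw -0.140 [0.0125 0.0447]
76 [419.6 159.1] [417 135  14  45]
3155 [395.9 225.1] [366 196  67  60]
20 [435.8 220. ] [435 212   2  15]
t 14.3 tool [ 0.4751 -0.3158  0.2754] rpy [3.134 0.005 1.404] w 0.0717 F [-0.4 -0.5  1.1] q6 -0.52
turn shares [ 0.06  0.04 -0.75] shift now-axes [30.93 -3.74  0.6 ] after-turn axes [31.14 -0.96  0.77]
t 14.3 tool [ 0.4751 -0.3158  0.2754] rpy [3.134 0.005 1.404] w 0.0717 F [-0.4 -0.5  1.1] q6 -0.52
turn shares [ 0.06  0.05 -4.25] shift now-axes [33.59 -8.07  0.55] after-turn axes [33.25  9.38  0.77]
t 14.3 tool [ 0.4751 -0.3158  0.2754] rpy [3.134 0.005 1.404] w 0.0717 F [-0.4 -0.5  1.1] q6 -0.52
turn shares [ 0.07  0.04 -0.28] shift now-axes [27.7  -7.5   0.58] after-turn axes [27.94 -6.57  0.77]
```

>>> carry_out([
  {"dx":0.6,"dy":-0.14,"dz":0,"wx":0.07,"wy":0,"wz":-0.28,"gripper":60},
  {"dx":1,"dy":-0.24,"dz":0,"wx":0,"wy":0,"wz":0,"gripper":60},
  {"dx":1,"dy":-0.24,"dz":0,"wx":0,"wy":0,"wz":0,"gripper":60},
  {"dx":1,"dy":-0.24,"dz":0,"wx":0,"wy":0,"wz":0,"gripper":60},
  {"dx":1,"dy":-0.24,"dz":0,"wx":0,"wy":0,"wz":0,"gripper":60},
  {"dx":1,"dy":-0.24,"dz":0,"wx":0,"wy":0,"wz":0,"gripper":60},
  {"dx":1,"dy":-0.24,"dz":0,"wx":0,"wy":0,"wz":0,"gripper":60},
  {"dx":1,"dy":-0.24,"dz":0,"wx":0,"wy":0,"wz":0,"gripper":60},
  {"dx":1,"dy":-0.24,"dz":0,"wx":0,"wy":0,"wz":0,"gripper":60},
  {"dx":1,"dy":-0.24,"dz":0,"wx":0,"wy":0,"wz":0,"gripper":60},
  {"dx":1,"dy":-0.24,"dz":0,"wx":0,"wy":0,"wz":0,"gripper":60},
  {"dx":1,"dy":-0.24,"dz":0,"wx":0,"wy":0,"wz":0,"gripper":60},
  {"dx":1,"dy":-0.24,"dz":0,"wx":0,"wy":0,"wz":0,"gripper":60},
  {"dx":1,"dy":-0.24,"dz":0,"wx":0,"wy":0,"wz":0,"gripper":60},
  {"dx":1,"dy":-0.24,"dz":0,"wx":0,"wy":0,"wz":0,"gripper":60},
  {"dx":1,"dy":-0.24,"dz":0,"wx":0,"wy":0,"wz":0,"gripper":60},
  {"dx":1,"dy":-0.24,"dz":0,"wx":0,"wy":0,"wz":0,"gripper":60},
  {"dx":1,"dy":-0.24,"dz":0,"wx":0,"wy":0,"wz":0,"gripper":60},
  {"dx":1,"dy":-0.24,"dz":0,"wx":0,"wy":0,"wz":0,"gripper":60},
  {"dx":1,"dy":-0.24,"dz":0,"wx":0,"wy":0,"wz":0,"gripper":60},
])

```text
time: 15.97
tool_pos: [0.4317, 0.0875, 0.2681]
ee_rot: [-3.13, 0.0, 1.44]
wrist_force: [0.3, -1.1, -0.3]
width: 0.0715
finger_force: 0.0
```

>>> carry_out([
  {"dx":1,"dy":-0.24,"dz":0,"wx":0,"wy":0,"wz":0,"gripper":60},
  {"dx":1,"dy":-0.24,"dz":0,"wx":0,"wy":0,"wz":0,"gripper":60},
  {"dx":1,"dy":-0.24,"dz":0,"wx":0,"wy":0,"wz":0,"gripper":60},
  {"dx":1,"dy":-0.24,"dz":0,"wx":0,"wy":0,"wz":0,"gripper":60},
  {"dx":0.8,"dy":-0.2,"dz":0,"wx":0,"wy":0,"wz":0,"gripper":60},
  {"dx":0,"dy":0,"dz":0,"wx":0,"wy":0,"wz":0,"gripper":60},
  {"dx":0,"dy":0,"dz":0,"wx":0,"wy":0,"wz":0,"gripper":60},
])

```text
time: 16.55
tool_pos: [0.4218, 0.1847, 0.2685]
ee_rot: [-3.131, 0.001, 1.441]
wrist_force: [-0.1, -0.0, 0.0]
width: 0.0719
finger_force: 0.0
```

```bash
python3 -c "
from go import *
from fr import *
need(.419,.256,.119,1.571-.137)
fresh('4')
im=snap('scene','4'); h=cv2.cvtColor(im,cv2.COLOR_RGB2HSV)
a=im[140:260,310:430]; b=im[165:235,105:205]
cv2.imwrite('pics/v4.png',cv2.cvtColor(np.hstack([cv2.resize(a,(400,400),interpolation=2),cv2.resize(b,(400,400),interpolation=2)]),4))"
```

```text
t 16.6 tool [0.4218 0.1847 0.2685] rpy [-3.131e+00  1.000e-03  1.441e+00] w 0.0719 F [-0.1 -0.   0. ] q6 0.42
turn shares [-0.09  0.01  0.06] shift now-axes [ 3.53 -0.52  7.48] after-turn axes [ 3.51 -0.63  7.47]
```

View pics/v4.png

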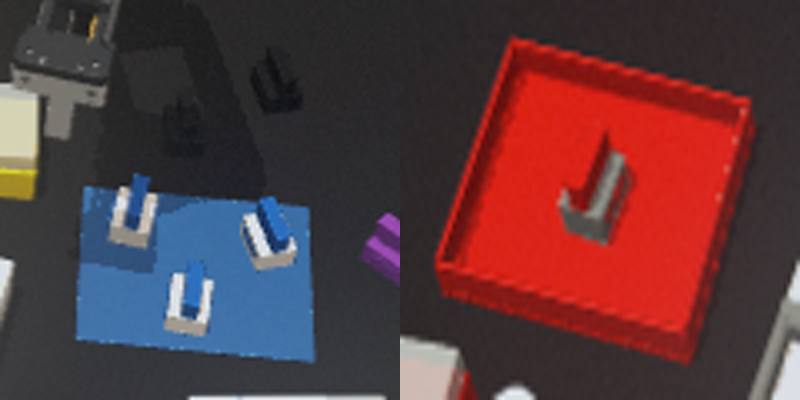

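The spent cassette stands upright in the tray at crop pixel (600,190). All three fresh cassettes are unmoved, so I'll grasp the near one.

>>> carry_out([
  {"dx":0.7,"dy":-0.12,"dz":0,"wx":-0.09,"wy":0,"wz":0.06,"gripper":60},
  {"dx":0.8,"dy":-0.14,"dz":0,"wx":0,"wy":0,"wz":0,"gripper":60},
  {"dx":0.8,"dy":-0.14,"dz":0,"wx":0,"wy":0,"wz":0,"gripper":60},
  {"dx":0.8,"dy":-0.14,"dz":0,"wx":0,"wy":0,"wz":0,"gripper":60},
  {"dx":0.5,"dy":-0.08,"dz":0,"wx":0,"wy":0,"wz":0,"gripper":60},
  {"dx":0,"dy":0,"dz":0.8,"wx":0,"wy":0,"wz":0,"gripper":60},
  {"dx":0,"dy":0,"dz":0.8,"wx":0,"wy":0,"wz":0,"gripper":60},
  {"dx":0,"dy":0,"dz":0.8,"wx":0,"wy":0,"wz":0,"gripper":60},
  {"dx":0,"dy":0,"dz":0.8,"wx":0,"wy":0,"wz":0,"gripper":60},
  {"dx":0,"dy":0,"dz":0.8,"wx":0,"wy":0,"wz":0,"gripper":60},
  {"dx":0,"dy":0,"dz":0,"wx":0,"wy":0,"wz":0,"gripper":60},
  {"dx":0,"dy":0,"dz":0,"wx":0,"wy":0,"wz":0,"gripper":60},
])

```text
time: 17.65
tool_pos: [0.4204, 0.2564, 0.1889]
ee_rot: [3.141, 0.002, 1.43]
wrist_force: [0.3, 0.4, 0.5]
width: 0.0722
finger_force: 0.0
```

```bash
python3 -c "
from go import *
need(.419,.256,.119,1.571-.137)"
```

```text
t 17.6 tool [0.4204 0.2564 0.1889] rpy [3.141e+00 2.000e-03 1.430e+00] w 0.0722 F [0.3 0.4 0.5] q6 0.57
turn shares [ 0.    0.01 -0.03] shift now-axes [-0.02 -0.07  3.49] after-turn axes [-0.03 -0.07  3.49]
```

>>> carry_out([
  {"dx":0,"dy":-0.07,"dz":0.8,"wx":0,"wy":0,"wz":0,"gripper":60},
  {"dx":0,"dy":0,"dz":0.8,"wx":0,"wy":0,"wz":0,"gripper":60},
  {"dx":0,"dy":0,"dz":0.8,"wx":0,"wy":0,"wz":0,"gripper":60},
  {"dx":0,"dy":0,"dz":0.8,"wx":0,"wy":0,"wz":0,"gripper":60},
  {"dx":0,"dy":0,"dz":0.28,"wx":0,"wy":0,"wz":0,"gripper":60},
  {"dx":0,"dy":0,"dz":0,"wx":0,"wy":0,"wz":0,"gripper":120},
  {"dx":0,"dy":0,"dz":0,"wx":0,"wy":0,"wz":0,"gripper":255},
  {"dx":0,"dy":0,"dz":0,"wx":0,"wy":0,"wz":0,"gripper":255},
  {"dx":0,"dy":0,"dz":0,"wx":0,"wy":0,"wz":0,"gripper":255},
  {"dx":0,"dy":0,"dz":0,"wx":0,"wy":0,"wz":0,"gripper":255},
  {"dx":0,"dy":0,"dz":0,"wx":0,"wy":0,"wz":0,"gripper":255},
  {"dx":0,"dy":0,"dz":0,"wx":0,"wy":0,"wz":0,"gripper":255},
])

```text
time: 18.65
tool_pos: [0.4201, 0.2578, 0.1214]
ee_rot: [3.137, -0.001, 1.431]
wrist_force: [-0.8, 0.3, 5.3]
width: 0.0438
finger_force: 30.0
```

```bash
python3 -c "
from go import *
need(*rd(.02,-.118),.285,TH+np.pi/2)"
```

```text
t 18.6 tool [0.4201 0.2578 0.1214] rpy [ 3.137e+00 -1.000e-03  1.431e+00] w 0.0438 F [-0.8  0.3  5.3] q6 0.58
turn shares [ 0.03 -0.01  0.25] shift now-axes [-17.98  11.38  -8.16] after-turn axes [-17.64  11.88  -8.18]
```

>>> carry_out([
  {"dx":0,"dy":0,"dz":-0.4,"wx":0,"wy":0,"wz":0,"gripper":255},
  {"dx":0,"dy":0,"dz":-0.9,"wx":0.03,"wy":0,"wz":0.25,"gripper":255},
  {"dx":0,"dy":0,"dz":-1,"wx":0,"wy":0,"wz":0,"gripper":255},
  {"dx":0,"dy":0,"dz":-1,"wx":0,"wy":0,"wz":0,"gripper":255},
  {"dx":0,"dy":0,"dz":-1,"wx":0,"wy":0,"wz":0,"gripper":255},
  {"dx":0,"dy":0,"dz":-1,"wx":0,"wy":0,"wz":0,"gripper":255},
  {"dx":0,"dy":0,"dz":-1,"wx":0,"wy":0,"wz":0,"gripper":255},
  {"dx":0,"dy":0,"dz":-1,"wx":0,"wy":0,"wz":0,"gripper":255},
  {"dx":0,"dy":0,"dz":-1,"wx":0,"wy":0,"wz":0,"gripper":255},
  {"dx":-0.5,"dy":0.35,"dz":0,"wx":0,"wy":0,"wz":0,"gripper":255},
  {"dx":-0.93,"dy":0.63,"dz":0,"wx":0,"wy":0,"wz":0,"gripper":255},
  {"dx":-0.93,"dy":0.63,"dz":0,"wx":0,"wy":0,"wz":0,"gripper":255},
  {"dx":-0.93,"dy":0.63,"dz":0,"wx":0,"wy":0,"wz":0,"gripper":255},
  {"dx":-0.93,"dy":0.63,"dz":0,"wx":0,"wy":0,"wz":0,"gripper":255},
  {"dx":-0.93,"dy":0.63,"dz":0,"wx":0,"wy":0,"wz":0,"gripper":255},
  {"dx":-0.93,"dy":0.63,"dz":0,"wx":0,"wy":0,"wz":0,"gripper":255},
  {"dx":-0.93,"dy":0.63,"dz":0,"wx":0,"wy":0,"wz":0,"gripper":255},
  {"dx":-0.93,"dy":0.63,"dz":0,"wx":0,"wy":0,"wz":0,"gripper":255},
  {"dx":-0.93,"dy":0.63,"dz":0,"wx":0,"wy":0,"wz":0,"gripper":255},
  {"dx":-0.93,"dy":0.63,"dz":0,"wx":0,"wy":0,"wz":0,"gripper":255},
])

```text
time: 20.32
tool_pos: [0.5174, 0.0397, 0.2842]
ee_rot: [-3.138, 0.001, 1.4]
wrist_force: [1.0, 0.3, -0.8]
width: 0.0439
finger_force: 30.0
```

>>> carry_out([
  {"dx":-0.93,"dy":0.63,"dz":0,"wx":0,"wy":0,"wz":0,"gripper":255},
  {"dx":-0.93,"dy":0.63,"dz":0,"wx":0,"wy":0,"wz":0,"gripper":255},
  {"dx":-0.93,"dy":0.63,"dz":0,"wx":0,"wy":0,"wz":0,"gripper":255},
  {"dx":-0.93,"dy":0.63,"dz":0,"wx":0,"wy":0,"wz":0,"gripper":255},
  {"dx":-0.93,"dy":0.63,"dz":0,"wx":0,"wy":0,"wz":0,"gripper":255},
  {"dx":-0.93,"dy":0.63,"dz":0,"wx":0,"wy":0,"wz":0,"gripper":255},
  {"dx":-0.9,"dy":0.6,"dz":0,"wx":0,"wy":0,"wz":0,"gripper":255},
  {"dx":-0.7,"dy":0.4,"dz":0,"wx":0,"wy":0,"wz":0,"gripper":255},
  {"dx":0,"dy":0,"dz":0,"wx":0,"wy":0,"wz":0,"gripper":255},
  {"dx":0,"dy":0,"dz":0,"wx":0,"wy":0,"wz":0,"gripper":255},
])

```text
time: 21.15
tool_pos: [0.5871, -0.1169, 0.2844]
ee_rot: [-3.138, -0.001, 1.399]
wrist_force: [0.9, 0.3, -0.7]
width: 0.0441
finger_force: 30.0
```

```bash
python3 -c "
from go import *
from h import *
need(*rd(.02,-.117),.2,TH+np.pi/2)
im=snap('scene','5'); cv2.imwrite('pics/v5.png',cv2.resize(cv2.cvtColor(im[150:270,140:300],4),None,fx=5,fy=5,interpolation=2))"
```

```text
t 21.1 tool [ 0.5871 -0.1169  0.2844] rpy [-3.138e+00 -1.000e-03  1.399e+00] w 0.0441 F [ 0.9  0.3 -0.7] q6 -0.12
turn shares [-0.03 -0.01 -0.01] shift now-axes [-0.55  0.5   4.22] after-turn axes [-0.54  0.48  4.22]
```

View pics/v5.png

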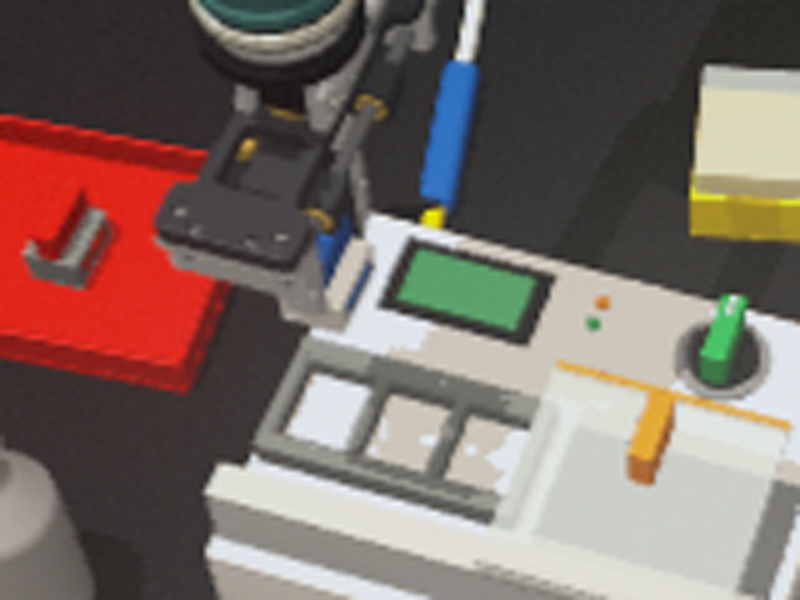

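The cassette is held upright at crop pixel (345,270). All three wells are empty and visible, so I'll move over well0 and lower.

>>> carry_out([
  {"dx":-0.54,"dy":0.48,"dz":0,"wx":-0.03,"wy":0,"wz":0,"gripper":255},
  {"dx":0,"dy":0,"dz":0.6,"wx":0,"wy":0,"wz":0,"gripper":255},
  {"dx":0,"dy":0,"dz":0.8,"wx":0,"wy":0,"wz":0,"gripper":255},
  {"dx":0,"dy":0,"dz":0.8,"wx":0,"wy":0,"wz":0,"gripper":255},
  {"dx":0,"dy":0,"dz":0.8,"wx":0,"wy":0,"wz":0,"gripper":255},
  {"dx":0,"dy":0,"dz":0.8,"wx":0,"wy":0,"wz":0,"gripper":255},
  {"dx":0,"dy":0,"dz":0.3,"wx":0,"wy":0,"wz":0,"gripper":255},
  {"dx":0,"dy":0,"dz":0,"wx":0,"wy":0,"wz":0,"gripper":255},
  {"dx":0,"dy":0,"dz":0,"wx":0,"wy":0,"wz":0,"gripper":255},
])

```text
time: 21.95
tool_pos: [0.5952, -0.128, 0.2035]
ee_rot: [3.14, -0.0, 1.401]
wrist_force: [-0.2, -0.7, -0.6]
width: 0.0436
finger_force: 30.0
```

```bash
python3 -c "
from go import *
need(*rd(.02,-.117),.174,TH+np.pi/2)"
```

```text
t 21.9 tool [ 0.5952 -0.128   0.2035] rpy [ 3.14  -0.     1.401] w 0.0436 F [-0.2 -0.7 -0.6] q6 -0.14
turn shares [ 0.02 -0.    0.  ] shift now-axes [-0.07 -0.02  1.48] after-turn axes [-0.06 -0.02  1.48]
```

>>> carry_out([
  {"dx":-0.05,"dy":0,"dz":0.3,"wx":0,"wy":0,"wz":0,"gripper":255},
  {"dx":0,"dy":0,"dz":0.25,"wx":0,"wy":0,"wz":0,"gripper":255},
  {"dx":0,"dy":0,"dz":0.25,"wx":0,"wy":0,"wz":0,"gripper":255},
  {"dx":0,"dy":0,"dz":0.2,"wx":0,"wy":0,"wz":0,"gripper":255},
  {"dx":0,"dy":0,"dz":0,"wx":0,"wy":0,"wz":0,"gripper":255},
])

```text
time: 22.37
tool_pos: [0.5954, -0.1294, 0.1887]
ee_rot: [3.136, 0.001, 1.401]
wrist_force: [-6.9, 1.8, 14.5]
width: 0.0438
finger_force: 30.0
```

>>> carry_out([
  {"dx":0,"dy":0,"dz":0.2,"wx":0,"wy":0,"wz":0,"gripper":255},
  {"dx":0,"dy":0,"dz":0.2,"wx":0,"wy":0,"wz":0,"gripper":255},
  {"dx":0,"dy":0,"dz":0,"wx":0,"wy":0,"wz":0,"gripper":255},
  {"dx":0,"dy":0,"dz":0,"wx":0,"wy":0,"wz":0,"gripper":255},
])

```text
time: 22.7
tool_pos: [0.5944, -0.1293, 0.1864]
ee_rot: [3.136, 0.002, 1.401]
wrist_force: [-18.6, 3.8, 34.0]
width: 0.0442
finger_force: 30.2
```

Contact is on the chamfer with the wrist pushed toward -x. I'll back up a little, shift about 3 mm toward -x and try again.

>>> carry_out([
  {"dx":0,"dy":0,"dz":-0.4,"wx":0,"wy":0,"wz":0,"gripper":255},
  {"dx":0,"dy":-0.12,"dz":0,"wx":0,"wy":0,"wz":0,"gripper":255},
  {"dx":0,"dy":0,"dz":0.2,"wx":0,"wy":0,"wz":0,"gripper":255},
  {"dx":0,"dy":0,"dz":0.2,"wx":0,"wy":0,"wz":0,"gripper":255},
  {"dx":0,"dy":0,"dz":0,"wx":0,"wy":0,"wz":0,"gripper":255},
  {"dx":0,"dy":0,"dz":0,"wx":0,"wy":0,"wz":0,"gripper":255},
])

```text
time: 23.2
tool_pos: [0.5934, -0.1291, 0.1853]
ee_rot: [3.132, 0.001, 1.401]
wrist_force: [-13.6, 3.7, 34.0]
width: 0.0446
finger_force: 30.4
```

```bash
python3 -c "
from go import *
need(*rd(.02,-.118),.174,TH+np.pi/2)
print(robot.get_obs()['wrist_torque'])"
```

```text
t 23.2 tool [ 0.5934 -0.1291  0.1853] rpy [3.132e+00 1.000e-03 1.401e+00] w 0.0446 F [-13.6   3.7  34. ] q6 -0.14
turn shares [0.08 0.01 0.  ] shift now-axes [-0.04  0.06  0.57] after-turn axes [-0.04  0.06  0.57]
[ 0.47345944  2.0761672  -0.09764941]
```

>>> carry_out([
  {"dx":0,"dy":0,"dz":-0.5,"wx":0,"wy":0,"wz":0,"gripper":255},
  {"dx":0,"dy":-0.12,"dz":-0.2,"wx":0,"wy":0,"wz":0,"gripper":255},
  {"dx":0,"dy":0,"dz":0,"wx":0,"wy":0,"wz":0,"gripper":255},
  {"dx":0,"dy":0,"dz":0,"wx":0,"wy":0,"wz":0,"gripper":255},
])

```text
time: 23.53
tool_pos: [0.5898, -0.1283, 0.1878]
ee_rot: [-3.141, -0.0, 1.401]
wrist_force: [0.2, 0.0, -1.1]
width: 0.0448
finger_force: 29.5
```

```bash
python3 -c "
from go import *
from h import *
need(*rd(.02,-.118),.174,TH+np.pi/2)
im=snap('scene','6'); top=snap('top','6')
a=im[195:255,180:260]; b=top[130:190,280:360]
cv2.imwrite('pics/v6.png',cv2.cvtColor(np.hstack([cv2.resize(i,None,fx=5,fy=5,interpolation=2) for i in (a,b)]),4))"
```

```text
t 23.5 tool [ 0.5898 -0.1283  0.1878] rpy [-3.141 -0.     1.401] w 0.0448 F [ 0.2  0.  -1.1] q6 -0.14
turn shares [-0. -0. -0.] shift now-axes [-0.05  0.25  0.69] after-turn axes [-0.05  0.25  0.69]
```

View pics/v6.png

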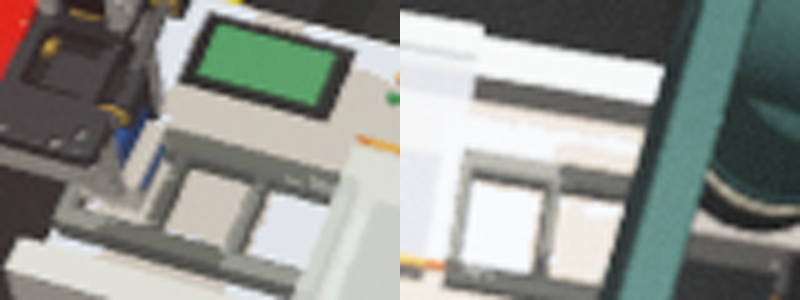

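```bash
python3 -c "
from go import *
from h import *
c,s=np.cos(TH),np.sin(TH); M=np.array([[c,-s],[s,c]])
g=cv2.imread('pics/scene_2.png')[...,1].astype(float)
L=lambda u,v,z: M.T@(onz('scene',u,v,z)[:2]-O)
for (u,v) in((165,178),(235,195)): print('far floor',L(175+u/6-.4,195+v/6-.4,.054).round(4),'if top',L(175+u/6-.4,195+v/6-.4,.07).round(4))
for (u,v) in((210,270),(132,252)): print('near top',L(175+u/6-.4,195+v/6-.4,.07).round(4))
# profile along reader x through well0, well1 centre as seen in scene, plane z=.07
for y in(-.118,-.1,-.072):
  print(y,[(int(x*1000),int(cv2.remap(g.astype(np.float32),*[np.float32([[k]]) for k in proj('scene',[*rd(x,y),.07])],1)[0,0])) for x in np.arange(-.03,.075,.003)])
t=cv2.imread('pics/top_6.png')[...,1].astype(np.float32)
for y in(-.026,):
  print('top',y,[(int(x*1000),int(cv2.remap(t,*[np.float32([[k]]) for k in proj('top',[*rd(x,y),.07])],1)[0,0])) for x in np.arange(-.03,.075,.003)])
"
```

```text
far floor [-0.0038 -0.1365] if top [ 0.0052 -0.1309]
far floor [-0.0049 -0.1026] if top [ 0.0042 -0.0975]
near top [ 0.0442 -0.0938]
near top [ 0.0459 -0.1303]
-0.118 [(-30, 126), (-27, 124), (-24, 124), (-21, 158), (-18, 177), (-15, 162), (-12, 151), (-9, 149), (-6, 142), (-3, 124), (0, 92), (2, 107), (5, 200), (8, 228), (11, 229), (14, 229), (17, 229), (20, 229), (23, 229), (26, 229), (29, 229), (32, 229), (35, 229), (38, 229), (41, 226), (44, 191), (47, 153), (50, 151), (53, 146), (56, 121), (59, 89), (62, 107), (65, 211), (68, 228), (71, 225)]
-0.1 [(-30, 119), (-27, 124), (-24, 125), (-21, 153), (-18, 193), (-15, 161), (-12, 151), (-9, 150), (-6, 144), (-3, 117), (0, 98), (2, 122), (5, 192), (8, 223), (11, 227), (14, 221), (17, 228), (20, 221), (23, 221), (26, 221), (29, 216), (32, 229), (35, 221), (38, 223), (41, 222), (44, 192), (47, 149), (50, 151), (53, 150), (56, 121), (59, 92), (62, 106), (65, 199), (68, 228), (71, 226)]
-0.072 [(-30, 125), (-27, 127), (-24, 126), (-21, 126), (-18, 125), (-15, 126), (-12, 128), (-9, 129), (-6, 129), (-3, 117), (0, 92), (2, 110), (5, 220), (8, 228), (11, 229), (14, 229), (17, 229), (20, 229), (23, 229), (26, 229), (29, 229), (32, 229), (35, 229), (38, 230), (41, 228), (44, 201), (47, 157), (50, 152), (53, 152), (56, 111), (59, 91), (62, 109), (65, 191), (68, 228), (71, 225)]
top -0.026 [(-30, 235), (-27, 236), (-24, 230), (-21, 169), (-18, 105), (-15, 119), (-12, 133), (-9, 132), (-6, 202), (-3, 248), (0, 249), (2, 249), (5, 249), (8, 249), (11, 249), (14, 249), (17, 249), (20, 249), (23, 249), (26, 249), (29, 249), (32, 248), (35, 228), (38, 155), (41, 108), (44, 146), (47, 180), (50, 188), (53, 204), (56, 240), (59, 249), (62, 249), (65, 249), (68, 248), (71, 243)]
```

>>> carry_out([
  {"dx":0,"dy":0.07,"dz":0,"wx":0,"wy":0,"wz":0,"gripper":255},
  {"dx":0,"dy":0,"dz":0.1,"wx":0,"wy":0,"wz":0,"gripper":255},
  {"dx":0,"dy":0,"dz":0.15,"wx":0,"wy":0,"wz":0,"gripper":255},
  {"dx":0,"dy":0,"dz":0,"wx":0,"wy":0,"wz":0,"gripper":255},
  {"dx":0,"dy":0,"dz":0,"wx":0,"wy":0,"wz":0,"gripper":255},
])

```text
time: 24.05
tool_pos: [0.5916, -0.1286, 0.1841]
ee_rot: [3.14, -0.0, 1.401]
wrist_force: [-0.5, -0.1, -1.2]
width: 0.0447
finger_force: 29.5
```

```bash
python3 -c "
from go import *
need(*rd(.02,-.118),.174,TH+np.pi/2)
print(robot.get_obs()['wrist_torque'])"
```

```text
t 24.1 tool [ 0.5916 -0.1286  0.1841] rpy [ 3.14  -0.     1.401] w 0.0447 F [-0.5 -0.1 -1.2] q6 -0.14
turn shares [ 0.01 -0.    0.  ] shift now-axes [-0.05  0.16  0.5 ] after-turn axes [-0.05  0.16  0.5 ]
[-0.0550836  -0.06195372  0.00023135]
```

Now it is free at -3.2 mm. I'll keep lowering gently.

>>> carry_out([
  {"dx":0,"dy":0,"dz":0.15,"wx":0,"wy":0,"wz":0,"gripper":255},
  {"dx":0,"dy":0,"dz":0.15,"wx":0,"wy":0,"wz":0,"gripper":255},
  {"dx":0,"dy":0,"dz":0.1,"wx":0,"wy":0,"wz":0,"gripper":255},
  {"dx":0,"dy":0,"dz":0,"wx":0,"wy":0,"wz":0,"gripper":255},
])

```text
time: 24.38
tool_pos: [0.5915, -0.1286, 0.176]
ee_rot: [3.14, -0.0, 1.401]
wrist_force: [-0.4, 0.1, -1.3]
width: 0.0448
finger_force: 29.5
```

```bash
python3 -c "
from go import *
need(*rd(.02,-.118),.174,TH+np.pi/2)
print(robot.get_obs()['wrist_torque'])"
```

```text
t 24.4 tool [ 0.5915 -0.1286  0.176 ] rpy [ 3.14  -0.     1.401] w 0.0448 F [-0.4  0.1 -1.3] q6 -0.14
turn shares [ 0.01 -0.    0.  ] shift now-axes [-0.05  0.16  0.1 ] after-turn axes [-0.05  0.16  0.1 ]
[-0.01858286 -0.04915657 -0.02838409]
```

>>> carry_out([
  {"dx":0,"dy":0,"dz":0.1,"wx":0,"wy":0,"wz":0,"gripper":255},
  {"dx":0,"dy":0,"dz":0.05,"wx":0,"wy":0,"wz":0,"gripper":255},
  {"dx":0,"dy":0,"dz":0.05,"wx":0,"wy":0,"wz":0,"gripper":255},
  {"dx":0,"dy":0,"dz":0,"wx":0,"wy":0,"wz":0,"gripper":255},
  {"dx":0,"dy":0,"dz":0,"wx":0,"wy":0,"wz":0,"gripper":255},
])

```text
time: 24.8
tool_pos: [0.5919, -0.1287, 0.1731]
ee_rot: [3.139, 0.0, 1.401]
wrist_force: [-0.3, 0.5, 0.7]
width: 0.0447
finger_force: 29.5
```

>>> carry_out([
  {"dx":0,"dy":0,"dz":0.06,"wx":0,"wy":0,"wz":0,"gripper":255},
  {"dx":0,"dy":0,"dz":0.05,"wx":0,"wy":0,"wz":0,"gripper":255},
  {"dx":0,"dy":0,"dz":0,"wx":0,"wy":0,"wz":0,"gripper":255},
  {"dx":0,"dy":0,"dz":0,"wx":0,"wy":0,"wz":0,"gripper":255},
])

```text
time: 25.13
tool_pos: [0.592, -0.1287, 0.1728]
ee_rot: [3.138, 0.0, 1.401]
wrist_force: [-2.7, -0.2, 7.4]
width: 0.0446
finger_force: 29.5
```

>>> carry_out([
  {"dx":0,"dy":0,"dz":-0.05,"wx":0,"wy":0,"wz":0,"gripper":255},
  {"dx":0,"dy":0,"dz":0,"wx":0,"wy":0,"wz":0,"gripper":70},
  {"dx":0,"dy":0,"dz":0,"wx":0,"wy":0,"wz":0,"gripper":70},
  {"dx":0,"dy":0,"dz":0,"wx":0,"wy":0,"wz":0,"gripper":70},
  {"dx":0,"dy":0,"dz":0,"wx":0,"wy":0,"wz":0,"gripper":70},
  {"dx":0,"dy":0,"dz":-0.3,"wx":0,"wy":0,"wz":0,"gripper":70},
  {"dx":0,"dy":0,"dz":-0.8,"wx":0,"wy":0,"wz":0,"gripper":70},
  {"dx":0,"dy":0,"dz":-1,"wx":0,"wy":0,"wz":0,"gripper":70},
  {"dx":0,"dy":0,"dz":-1,"wx":0,"wy":0,"wz":0,"gripper":70},
  {"dx":0,"dy":0,"dz":-1,"wx":0,"wy":0,"wz":0,"gripper":70},
  {"dx":0,"dy":0,"dz":-1,"wx":0,"wy":0,"wz":0,"gripper":70},
])

```text
time: 26.05
tool_pos: [0.5916, -0.1287, 0.2748]
ee_rot: [3.139, -0.0, 1.401]
wrist_force: [-0.2, -0.1, -0.1]
width: 0.0683
finger_force: 0.0
```

```bash
sed -i 's/^O=.*/O=np.array([.5920,-.0100]); TH=-.170/' go.py; python3 -c "
from go import *
from fr import *
need(.5041,.3067,.26,1.571-.083)
fresh('7')
im=snap('scene','7'); print('well0 top pred',proj('scene',[*rd(.02,-.118),.1]))
cv2.imwrite('pics/v7.png',cv2.cvtColor(np.hstack([cv2.resize(im[195:255,180:260],None,fx=5,fy=5,interpolation=2),cv2.resize(im[180:255,325:425],(400,300),interpolation=2)]),4))"
```

```text
t 26.1 tool [ 0.5916 -0.1287  0.2748] rpy [ 3.139 -0.     1.401] w 0.0683 F [-0.2 -0.1 -0.1] q6 -0.14
turn shares [ 0.02  0.   -0.73] shift now-axes [20.71 -8.    0.72] after-turn axes [21.33 -6.16  0.74]Traceback (most recent call last):
  File "<string>", line 5, in <module>
    fresh('7')
    ~~~~~^^^^^
  File "fr.py", line 5, in fresh
    P=np.array([onz('top',u,v,.048)[:2] for u,v in q[3]]); c=P.mean(0)
                ~~~^^^^^^^^^^^^^^^^
  File "h.py", line 12, in onz
    o,w=ray(n,u,v); return o+w*(z-o[2])/w[2]
        ~~~^^^^^^^
  File "h.py", line 7, in ray
    c,f=cal(n); d=np.array([(u-c['cx'])/f,(v-c['cy'])/f]); s=d.copy()
        ~~~^^^
  File "h.py", line 4, in cal
    c=eyes.get_calibration(n); f=210/np.tan(np.radians(c['fovy'])/2)
ValueError: time passes only in moves, steps and waits
```

```bash
sed -i 's/^def cal/import functools\n@functools.lru_cache\ndef cal/' h.py; sed -i 's/    for q in blobs(im,.blue.):/    for q in [b for b in blobs(im,"blue") if 60<b[0]<110]:/' fr.py; python3 -c "
from go import *
from fr import *
fresh('7')
im=snap('scene','7'); print('well0 top pred',proj('scene',[*rd(.02,-.118),.1]))
cv2.imwrite('pics/v7.png',cv2.cvtColor(np.hstack([cv2.resize(im[195:255,180:260],None,fx=5,fy=5,interpolation=2),cv2.resize(im[180:255,325:425],(400,300),interpolation=2)]),4))"
```

```text
well0 top pred [203.68006701 222.99656664]
```

View pics/v7.png

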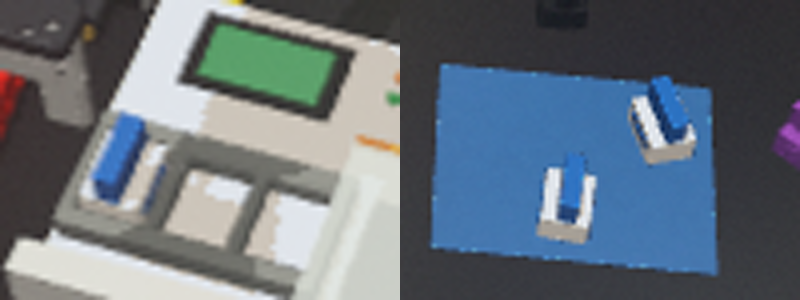

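Fresh cassette 1 sits seated in well0, fin at scene pixel (203.4,223.6) against a predicted (203.5,223.4). The other two have not moved. Next is the one at (.504,.307).

>>> carry_out([
  {"dx":0.5,"dy":-0.2,"dz":0,"wx":0,"wy":0,"wz":-0.73,"gripper":60},
  {"dx":1,"dy":-0.29,"dz":0,"wx":0,"wy":0,"wz":0,"gripper":60},
  {"dx":1,"dy":-0.29,"dz":0,"wx":0,"wy":0,"wz":0,"gripper":60},
  {"dx":1,"dy":-0.29,"dz":0,"wx":0,"wy":0,"wz":0,"gripper":60},
  {"dx":1,"dy":-0.29,"dz":0,"wx":0,"wy":0,"wz":0,"gripper":60},
  {"dx":1,"dy":-0.29,"dz":0,"wx":0,"wy":0,"wz":0,"gripper":60},
  {"dx":1,"dy":-0.29,"dz":0,"wx":0,"wy":0,"wz":0,"gripper":60},
  {"dx":1,"dy":-0.29,"dz":0,"wx":0,"wy":0,"wz":0,"gripper":60},
  {"dx":1,"dy":-0.29,"dz":0,"wx":0,"wy":0,"wz":0,"gripper":60},
  {"dx":1,"dy":-0.29,"dz":0,"wx":0,"wy":0,"wz":0,"gripper":60},
  {"dx":1,"dy":-0.29,"dz":0,"wx":0,"wy":0,"wz":0,"gripper":60},
  {"dx":1,"dy":-0.29,"dz":0,"wx":0,"wy":0,"wz":0,"gripper":60},
  {"dx":1,"dy":-0.29,"dz":0,"wx":0,"wy":0,"wz":0,"gripper":60},
  {"dx":1,"dy":-0.29,"dz":0,"wx":0,"wy":0,"wz":0,"gripper":60},
  {"dx":1,"dy":-0.29,"dz":0,"wx":0,"wy":0,"wz":0,"gripper":60},
  {"dx":1,"dy":-0.29,"dz":0,"wx":0,"wy":0,"wz":0,"gripper":60},
  {"dx":1,"dy":-0.29,"dz":0,"wx":0,"wy":0,"wz":0,"gripper":60},
  {"dx":1,"dy":-0.29,"dz":0,"wx":0,"wy":0,"wz":0,"gripper":60},
  {"dx":1,"dy":-0.29,"dz":0,"wx":0,"wy":0,"wz":0,"gripper":60},
  {"dx":0,"dy":0,"dz":0,"wx":0,"wy":0,"wz":0,"gripper":60},
])

```text
time: 27.87
tool_pos: [0.5134, 0.2521, 0.2708]
ee_rot: [-3.14, -0.0, 1.492]
wrist_force: [1.0, 0.6, -0.2]
width: 0.072
finger_force: 0.0
```

```bash
python3 -c "
from go import *
from fr import *
need(.5041,.3067,.119,1.571-.083)
fresh('8')"
```

```text
t 27.9 tool [0.5134 0.2521 0.2708] rpy [-3.14  -0.     1.492] w 0.0720 F [ 1.   0.6 -0.2] q6 0.44
turn shares [-0.01 -0.    0.04] shift now-axes [ 2.69 -0.66  7.59] after-turn axes [ 2.68 -0.69  7.59]
```

>>> carry_out([
  {"dx":0.9,"dy":-0.22,"dz":0,"wx":0,"wy":0,"wz":0.04,"gripper":60},
  {"dx":0.9,"dy":-0.22,"dz":0,"wx":0,"wy":0,"wz":0,"gripper":60},
  {"dx":0.85,"dy":-0.22,"dz":0,"wx":0,"wy":0,"wz":0,"gripper":60},
  {"dx":0,"dy":0,"dz":0.9,"wx":0,"wy":0,"wz":0,"gripper":60},
  {"dx":0,"dy":0,"dz":0.9,"wx":0,"wy":0,"wz":0,"gripper":60},
  {"dx":0,"dy":0,"dz":0.9,"wx":0,"wy":0,"wz":0,"gripper":60},
  {"dx":0,"dy":0,"dz":0.9,"wx":0,"wy":0,"wz":0,"gripper":60},
  {"dx":0,"dy":0,"dz":0.4,"wx":0,"wy":0,"wz":0,"gripper":60},
  {"dx":0,"dy":0,"dz":0,"wx":0,"wy":0,"wz":0,"gripper":60},
  {"dx":0,"dy":0,"dz":0,"wx":0,"wy":0,"wz":0,"gripper":60},
])

```text
time: 28.75
tool_pos: [0.5065, 0.3024, 0.1926]
ee_rot: [3.14, 0.001, 1.483]
wrist_force: [-0.4, -0.0, 0.0]
width: 0.0718
finger_force: 0.0
```

```bash
python3 -c "
from go import *
need(.5041,.3067,.119,1.571-.083)"
```

```text
t 28.8 tool [0.5065 0.3024 0.1926] rpy [3.140e+00 1.000e-03 1.483e+00] w 0.0718 F [-0.4 -0.   0. ] q6 0.53
turn shares [ 0.01  0.01 -0.04] shift now-axes [ 0.21 -0.15  3.68] after-turn axes [ 0.2  -0.14  3.68]
```

>>> carry_out([
  {"dx":0.2,"dy":-0.14,"dz":0.5,"wx":0,"wy":0,"wz":-0.04,"gripper":60},
  {"dx":0,"dy":0,"dz":0.8,"wx":0,"wy":0,"wz":0,"gripper":60},
  {"dx":0,"dy":0,"dz":0.8,"wx":0,"wy":0,"wz":0,"gripper":60},
  {"dx":0,"dy":0,"dz":0.8,"wx":0,"wy":0,"wz":0,"gripper":60},
  {"dx":0,"dy":0,"dz":0.7,"wx":0,"wy":0,"wz":0,"gripper":60},
  {"dx":0,"dy":0,"dz":0,"wx":0,"wy":0,"wz":0,"gripper":60},
  {"dx":0,"dy":0,"dz":0,"wx":0,"wy":0,"wz":0,"gripper":120},
  {"dx":0,"dy":0,"dz":0,"wx":0,"wy":0,"wz":0,"gripper":255},
  {"dx":0,"dy":0,"dz":0,"wx":0,"wy":0,"wz":0,"gripper":255},
  {"dx":0,"dy":0,"dz":0,"wx":0,"wy":0,"wz":0,"gripper":255},
  {"dx":0,"dy":0,"dz":0,"wx":0,"wy":0,"wz":0,"gripper":255},
  {"dx":0,"dy":0,"dz":0,"wx":0,"wy":0,"wz":0,"gripper":255},
])

```text
time: 29.75
tool_pos: [0.5047, 0.3077, 0.1225]
ee_rot: [3.137, -0.001, 1.488]
wrist_force: [0.3, 0.0, 2.4]
width: 0.0437
finger_force: 30.0
```

```bash
python3 -c "
from go import *
need(.5041,.3067,.119,1.571-.083)
need(*rd(.02,-.072),.285,TH+np.pi/2)"
```

```text
t 29.8 tool [0.5047 0.3077 0.1225] rpy [ 3.137e+00 -1.000e-03  1.488e+00] w 0.0437 F [0.3 0.  2.4] q6 0.53
turn shares [ 0.03 -0.01  0.  ] shift now-axes [-0.05 -0.03  0.18] after-turn axes [-0.05 -0.03  0.18]
t 29.8 tool [0.5047 0.3077 0.1225] rpy [ 3.137e+00 -1.000e-03  1.488e+00] w 0.0437 F [0.3 0.  2.4] q6 0.53
turn shares [ 0.03 -0.01  0.73] shift now-axes [-19.14   6.37  -8.12] after-turn axes [-18.52   7.99  -8.12]
```

>>> carry_out([
  {"dx":0,"dy":0,"dz":-0.4,"wx":0,"wy":0,"wz":0,"gripper":255},
  {"dx":0,"dy":0,"dz":-0.9,"wx":0.03,"wy":0,"wz":0.73,"gripper":255},
  {"dx":0,"dy":0,"dz":-1,"wx":0,"wy":0,"wz":0,"gripper":255},
  {"dx":0,"dy":0,"dz":-1,"wx":0,"wy":0,"wz":0,"gripper":255},
  {"dx":0,"dy":0,"dz":-1,"wx":0,"wy":0,"wz":0,"gripper":255},
  {"dx":0,"dy":0,"dz":-1,"wx":0,"wy":0,"wz":0,"gripper":255},
  {"dx":0,"dy":0,"dz":-1,"wx":0,"wy":0,"wz":0,"gripper":255},
  {"dx":0,"dy":0,"dz":-1,"wx":0,"wy":0,"wz":0,"gripper":255},
  {"dx":0,"dy":0,"dz":-1,"wx":0,"wy":0,"wz":0,"gripper":255},
  {"dx":-0.5,"dy":0.22,"dz":0,"wx":0,"wy":0,"wz":0,"gripper":255},
  {"dx":-0.95,"dy":0.41,"dz":0,"wx":0,"wy":0,"wz":0,"gripper":255},
  {"dx":-0.95,"dy":0.41,"dz":0,"wx":0,"wy":0,"wz":0,"gripper":255},
  {"dx":-0.95,"dy":0.41,"dz":0,"wx":0,"wy":0,"wz":0,"gripper":255},
  {"dx":-0.95,"dy":0.41,"dz":0,"wx":0,"wy":0,"wz":0,"gripper":255},
  {"dx":-0.95,"dy":0.41,"dz":0,"wx":0,"wy":0,"wz":0,"gripper":255},
  {"dx":-0.95,"dy":0.41,"dz":0,"wx":0,"wy":0,"wz":0,"gripper":255},
  {"dx":-0.95,"dy":0.41,"dz":0,"wx":0,"wy":0,"wz":0,"gripper":255},
  {"dx":-0.95,"dy":0.41,"dz":0,"wx":0,"wy":0,"wz":0,"gripper":255},
  {"dx":-0.95,"dy":0.41,"dz":0,"wx":0,"wy":0,"wz":0,"gripper":255},
  {"dx":-0.95,"dy":0.41,"dz":0,"wx":0,"wy":0,"wz":0,"gripper":255},
])

```text
time: 31.42
tool_pos: [0.5553, 0.0937, 0.2857]
ee_rot: [-3.139, 0.001, 1.4]
wrist_force: [0.4, -0.3, 0.0]
width: 0.0441
finger_force: 30.0
```

>>> carry_out([
  {"dx":-0.95,"dy":0.41,"dz":0,"wx":0,"wy":0,"wz":0,"gripper":255},
  {"dx":-0.95,"dy":0.41,"dz":0,"wx":0,"wy":0,"wz":0,"gripper":255},
  {"dx":-0.95,"dy":0.41,"dz":0,"wx":0,"wy":0,"wz":0,"gripper":255},
  {"dx":-0.95,"dy":0.41,"dz":0,"wx":0,"wy":0,"wz":0,"gripper":255},
  {"dx":-0.95,"dy":0.41,"dz":0,"wx":0,"wy":0,"wz":0,"gripper":255},
  {"dx":-0.95,"dy":0.41,"dz":0,"wx":0,"wy":0,"wz":0,"gripper":255},
  {"dx":-0.95,"dy":0.41,"dz":0,"wx":0,"wy":0,"wz":0,"gripper":255},
  {"dx":-0.8,"dy":0.3,"dz":0,"wx":0,"wy":0,"wz":0,"gripper":255},
  {"dx":0,"dy":0,"dz":0,"wx":0,"wy":0,"wz":0,"gripper":255},
  {"dx":0,"dy":0,"dz":0,"wx":0,"wy":0,"wz":0,"gripper":255},
])

```text
time: 32.25
tool_pos: [0.5924, -0.063, 0.2857]
ee_rot: [-3.138, -0.0, 1.399]
wrist_force: [0.2, 0.1, -0.7]
width: 0.0438
finger_force: 30.0
```

```bash
python3 -c "
from go import *
from fr import *
need(*rd(.02,-.072),.2,TH+np.pi/2)
fresh('9')"
```

```text
t 32.2 tool [ 0.5924 -0.063   0.2857] rpy [-3.138 -0.     1.399] w 0.0438 F [ 0.2  0.1 -0.7] q6 -0.03
turn shares [-0.03 -0.   -0.02] shift now-axes [-0.99  0.55  4.28] after-turn axes [-0.99  0.53  4.29]
```

>>> carry_out([
  {"dx":-0.5,"dy":0.26,"dz":0,"wx":-0.03,"wy":0,"wz":-0.02,"gripper":255},
  {"dx":-0.49,"dy":0.27,"dz":0,"wx":0,"wy":0,"wz":0,"gripper":255},
  {"dx":0,"dy":0,"dz":0.6,"wx":0,"wy":0,"wz":0,"gripper":255},
  {"dx":0,"dy":0,"dz":0.8,"wx":0,"wy":0,"wz":0,"gripper":255},
  {"dx":0,"dy":0,"dz":0.8,"wx":0,"wy":0,"wz":0,"gripper":255},
  {"dx":0,"dy":0,"dz":0.8,"wx":0,"wy":0,"wz":0,"gripper":255},
  {"dx":0,"dy":0,"dz":0.8,"wx":0,"wy":0,"wz":0,"gripper":255},
  {"dx":0,"dy":0,"dz":0.3,"wx":0,"wy":0,"wz":0,"gripper":255},
  {"dx":0,"dy":0,"dz":0,"wx":0,"wy":0,"wz":0,"gripper":255},
  {"dx":0,"dy":0,"dz":0,"wx":0,"wy":0,"wz":0,"gripper":255},
])

```text
time: 33.13
tool_pos: [0.6002, -0.0832, 0.2047]
ee_rot: [3.14, 0.0, 1.403]
wrist_force: [0.3, -0.5, -0.1]
width: 0.0435
finger_force: 30.0
```

```bash
python3 -c "
from go import *
from fr import *
need(*rd(.02,-.072),.1745,TH+np.pi/2)
im=cv2.cvtColor(cv2.imread('pics/top_9.png'),4)
for q in blobs(im,'blue'):
  if 100<q[1][0]<220: print(q[0],q[1],q[2])"
```

```text
t 33.1 tool [ 0.6002 -0.0832  0.2047] rpy [3.14  0.    1.403] w 0.0435 F [ 0.3 -0.5 -0.1] q6 -0.06
turn shares [0.01 0.   0.02] shift now-axes [-0.06 -0.03  1.51] after-turn axes [-0.06 -0.02  1.51]
1170 [214.6  86.3] [193  58  41  47]
10 [114.2 154. ] [113 153   4   3]
11 [155.5 177.6] [154 176   4   4]
3655 [172.2 233. ] [133 206  73  59]
```

>>> carry_out([
  {"dx":-0.05,"dy":0,"dz":0.25,"wx":0,"wy":0,"wz":0,"gripper":255},
  {"dx":0,"dy":0,"dz":0.25,"wx":0,"wy":0,"wz":0,"gripper":255},
  {"dx":0,"dy":0,"dz":0.25,"wx":0,"wy":0,"wz":0,"gripper":255},
  {"dx":0,"dy":0,"dz":0.15,"wx":0,"wy":0,"wz":0,"gripper":255},
  {"dx":0,"dy":0,"dz":0,"wx":0,"wy":0,"wz":0,"gripper":255},
])

```text
time: 33.55
tool_pos: [0.5997, -0.0842, 0.186]
ee_rot: [3.141, 0.0, 1.403]
wrist_force: [0.0, 0.5, -0.3]
width: 0.0438
finger_force: 30.0
```

```bash
python3 -c "
from go import *
need(*rd(.02,-.072),.1745,TH+np.pi/2)"
```

```text
t 33.5 tool [ 0.5997 -0.0842  0.186 ] rpy [3.141 0.    1.403] w 0.0438 F [ 0.   0.5 -0.3] q6 -0.07
turn shares [0.01 0.   0.02] shift now-axes [-0.01 -0.01  0.58] after-turn axes [-0.01 -0.01  0.58]
```

Free so far. I'll lower it onto the well floor.

>>> carry_out([
  {"dx":0,"dy":0,"dz":0.15,"wx":0,"wy":0,"wz":0,"gripper":255},
  {"dx":0,"dy":0,"dz":0.15,"wx":0,"wy":0,"wz":0,"gripper":255},
  {"dx":0,"dy":0,"dz":0.15,"wx":0,"wy":0,"wz":0,"gripper":255},
  {"dx":0,"dy":0,"dz":0.1,"wx":0,"wy":0,"wz":0,"gripper":255},
  {"dx":0,"dy":0,"dz":0.05,"wx":0,"wy":0,"wz":0,"gripper":255},
  {"dx":0,"dy":0,"dz":0,"wx":0,"wy":0,"wz":0,"gripper":255},
  {"dx":0,"dy":0,"dz":0,"wx":0,"wy":0,"wz":0,"gripper":255},
])

```text
time: 34.13
tool_pos: [0.6002, -0.0843, 0.1751]
ee_rot: [3.139, 0.0, 1.403]
wrist_force: [0.6, 0.3, -0.8]
width: 0.0438
finger_force: 30.0
```

>>> carry_out([
  {"dx":0,"dy":0,"dz":0.1,"wx":0,"wy":0,"wz":0,"gripper":255},
  {"dx":0,"dy":0,"dz":0.05,"wx":0,"wy":0,"wz":0,"gripper":255},
  {"dx":0,"dy":0,"dz":0,"wx":0,"wy":0,"wz":0,"gripper":255},
  {"dx":0,"dy":0,"dz":0,"wx":0,"wy":0,"wz":0,"gripper":255},
])

```text
time: 34.47
tool_pos: [0.6005, -0.0844, 0.1745]
ee_rot: [3.137, 0.0, 1.403]
wrist_force: [-2.6, -0.2, 6.0]
width: 0.044
finger_force: 30.0
```

Seated at the expected height. I'll release it and lift.

>>> carry_out([
  {"dx":0,"dy":0,"dz":-0.05,"wx":0,"wy":0,"wz":0,"gripper":255},
  {"dx":0,"dy":0,"dz":0,"wx":0,"wy":0,"wz":0,"gripper":70},
  {"dx":0,"dy":0,"dz":0,"wx":0,"wy":0,"wz":0,"gripper":70},
  {"dx":0,"dy":0,"dz":0,"wx":0,"wy":0,"wz":0,"gripper":70},
  {"dx":0,"dy":0,"dz":0,"wx":0,"wy":0,"wz":0,"gripper":70},
  {"dx":0,"dy":0,"dz":-0.3,"wx":0,"wy":0,"wz":0,"gripper":70},
  {"dx":0,"dy":0,"dz":-0.8,"wx":0,"wy":0,"wz":0,"gripper":70},
  {"dx":0,"dy":0,"dz":-1,"wx":0,"wy":0,"wz":0,"gripper":70},
  {"dx":0,"dy":0,"dz":-1,"wx":0,"wy":0,"wz":0,"gripper":70},
  {"dx":0,"dy":0,"dz":-1,"wx":0,"wy":0,"wz":0,"gripper":70},
  {"dx":0,"dy":0,"dz":-1,"wx":0,"wy":0,"wz":0,"gripper":70},
])

```text
time: 35.38
tool_pos: [0.5999, -0.0842, 0.2764]
ee_rot: [3.139, 0.0, 1.403]
wrist_force: [-0.1, -0.1, -0.2]
width: 0.0682
finger_force: 0.0
```

```bash
sed -i 's/(V>195)/(V>208)/' m.py; python3 -c "
from go import *
from fr import *
need(.4272,.3738,.26,1.571+.344)
im=fresh('10')
for q in blobs(im,'blue'):
  if 100<q[1][0]<220: print(q[0],q[1],q[2])
a=snap('scene','10'); h=cv2.cvtColor(a,cv2.COLOR_RGB2HSV); print(h[198:216:2,384:400].tolist()[4])
cv2.imwrite('pics/v10.png',cv2.cvtColor(np.hstack([cv2.resize(a[195:255,180:260],None,fx=5,fy=5,interpolation=2),cv2.resize(a[180:255,325:425],(400,300),interpolation=2)]),4))"
```

```text
t 35.4 tool [ 0.5999 -0.0842  0.2764] rpy [3.139 0.    1.403] w 0.0682 F [-0.1 -0.1 -0.2] q6 -0.07
turn shares [ 0.02  0.01 -4.26] shift now-axes [ 21.14 -12.33   0.78] after-turn axes [24.47 -0.4   0.82]
fresh [0.4272 0.3734] yaw 0.343 [0.0118 0.0427]
9 [114. 154.] [113 153   3   3]
11 [155.5 177.6] [154 176   4   4]
15 [185.7 207.3] [183 206   6   4]
8 [179.2 210.4] [178 208   3   5]
74 [141.4 245.1] [137 237   9  17]
8 [200.8 261.6] [198 260   6   3]
[[109, 12, 236], [108, 13, 236], [106, 12, 235], [107, 55, 180], [108, 179, 104], [108, 189, 104], [108, 193, 128], [106, 202, 196], [106, 196, 195], [106, 198, 196], [106, 197, 194], [106, 174, 183], [106, 161, 173], [106, 161, 173], [106, 161, 174], [105, 161, 174]]
```

View pics/v10.png

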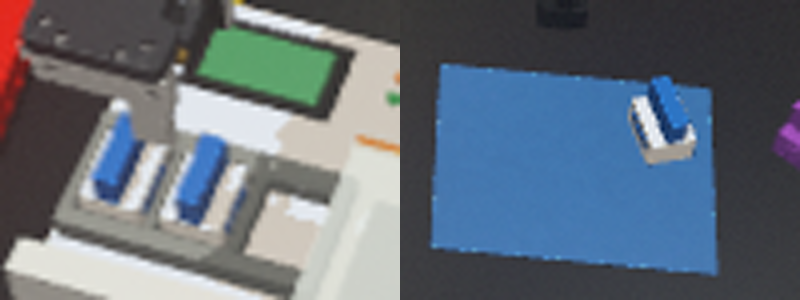

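Both seated cassettes stand level in well0 and well1, and the last fresh one is unmoved at (.4272,.3734), yaw 0.343. I'll fetch it now.

>>> carry_out([
  {"dx":0,"dy":0,"dz":0,"wx":0.02,"wy":0,"wz":-0.85,"gripper":60},
  {"dx":0,"dy":0,"dz":0,"wx":0,"wy":0,"wz":-0.85,"gripper":60},
  {"dx":0,"dy":0,"dz":0,"wx":0,"wy":0,"wz":-0.85,"gripper":60},
  {"dx":0,"dy":0,"dz":0,"wx":0,"wy":0,"wz":-0.85,"gripper":60},
  {"dx":0,"dy":0,"dz":0,"wx":0,"wy":0,"wz":-0.85,"gripper":60},
  {"dx":0.6,"dy":0,"dz":0,"wx":0,"wy":0,"wz":0,"gripper":60},
  {"dx":1,"dy":-0.02,"dz":0,"wx":0,"wy":0,"wz":0,"gripper":60},
  {"dx":1,"dy":-0.02,"dz":0,"wx":0,"wy":0,"wz":0,"gripper":60},
  {"dx":1,"dy":-0.02,"dz":0,"wx":0,"wy":0,"wz":0,"gripper":60},
  {"dx":1,"dy":-0.02,"dz":0,"wx":0,"wy":0,"wz":0,"gripper":60},
  {"dx":1,"dy":-0.02,"dz":0,"wx":0,"wy":0,"wz":0,"gripper":60},
  {"dx":1,"dy":-0.02,"dz":0,"wx":0,"wy":0,"wz":0,"gripper":60},
  {"dx":1,"dy":-0.02,"dz":0,"wx":0,"wy":0,"wz":0,"gripper":60},
  {"dx":1,"dy":-0.02,"dz":0,"wx":0,"wy":0,"wz":0,"gripper":60},
  {"dx":1,"dy":-0.02,"dz":0,"wx":0,"wy":0,"wz":0,"gripper":60},
  {"dx":1,"dy":-0.02,"dz":0,"wx":0,"wy":0,"wz":0,"gripper":60},
  {"dx":1,"dy":-0.02,"dz":0,"wx":0,"wy":0,"wz":0,"gripper":60},
  {"dx":1,"dy":-0.02,"dz":0,"wx":0,"wy":0,"wz":0,"gripper":60},
  {"dx":1,"dy":-0.02,"dz":0,"wx":0,"wy":0,"wz":0,"gripper":60},
  {"dx":1,"dy":-0.02,"dz":0,"wx":0,"wy":0,"wz":0,"gripper":60},
])

```text
time: 37.15
tool_pos: [0.4952, 0.1903, 0.274]
ee_rot: [-3.14, -0.0, 1.911]
wrist_force: [1.0, -0.4, -0.5]
width: 0.0716
finger_force: 0.0
```

>>> carry_out([
  {"dx":1,"dy":-0.02,"dz":0,"wx":0,"wy":0,"wz":0,"gripper":60},
  {"dx":1,"dy":-0.02,"dz":0,"wx":0,"wy":0,"wz":0,"gripper":60},
  {"dx":1,"dy":-0.02,"dz":0,"wx":0,"wy":0,"wz":0,"gripper":60},
  {"dx":1,"dy":-0.02,"dz":0,"wx":0,"wy":0,"wz":0,"gripper":60},
  {"dx":1,"dy":-0.02,"dz":0,"wx":0,"wy":0,"wz":0,"gripper":60},
  {"dx":1,"dy":-0.02,"dz":0,"wx":0,"wy":0,"wz":0,"gripper":60},
  {"dx":1,"dy":-0.02,"dz":0,"wx":0,"wy":0,"wz":0,"gripper":60},
  {"dx":1,"dy":-0.02,"dz":0,"wx":0,"wy":0,"wz":0,"gripper":60},
  {"dx":0.9,"dy":-0.02,"dz":0,"wx":0,"wy":0,"wz":0,"gripper":60},
  {"dx":0,"dy":0,"dz":0,"wx":0,"wy":0,"wz":0,"gripper":60},
  {"dx":0,"dy":0,"dz":0,"wx":0,"wy":0,"wz":0,"gripper":60},
])

```text
time: 38.07
tool_pos: [0.4324, 0.356, 0.274]
ee_rot: [-3.14, 0.001, 1.914]
wrist_force: [-0.4, 0.7, -0.3]
width: 0.0719
finger_force: 0.0
```

```bash
python3 -c "
from go import *
from fr import *
need(.4272,.3738,.119,1.571+.344)
a=snap('scene','11').astype(int)
b=cv2.cvtColor(cv2.imread('pics/scene_10.png'),4).astype(int)
print('change at cassette',abs(a-b)[195:225,380:402].mean())
print(proj('scene',[.4272,.3738,.048]))"
```

```text
t 38.1 tool [0.4324 0.356  0.274 ] rpy [-3.140e+00  1.000e-03  1.914e+00] w 0.0719 F [-0.4  0.7 -0.3] q6 0.24
turn shares [-0.01  0.01 -0.01] shift now-axes [0.93 0.07 7.75] after-turn axes [0.93 0.06 7.75]
change at cassette 8.243939393939394
[391.9743492  204.57117863]
```

>>> carry_out([
  {"dx":0.5,"dy":0.06,"dz":0,"wx":0,"wy":0,"wz":0,"gripper":60},
  {"dx":0.43,"dy":0,"dz":0.5,"wx":0,"wy":0,"wz":0,"gripper":60},
  {"dx":0,"dy":0,"dz":0.9,"wx":0,"wy":0,"wz":0,"gripper":60},
  {"dx":0,"dy":0,"dz":0.9,"wx":0,"wy":0,"wz":0,"gripper":60},
  {"dx":0,"dy":0,"dz":0.9,"wx":0,"wy":0,"wz":0,"gripper":60},
  {"dx":0,"dy":0,"dz":0.9,"wx":0,"wy":0,"wz":0,"gripper":60},
  {"dx":0,"dy":0,"dz":0,"wx":0,"wy":0,"wz":0,"gripper":60},
  {"dx":0,"dy":0,"dz":0,"wx":0,"wy":0,"wz":0,"gripper":60},
])

```text
time: 38.78
tool_pos: [0.4277, 0.3729, 0.1913]
ee_rot: [-3.138, 0.001, 1.912]
wrist_force: [-1.0, 0.2, 0.5]
width: 0.0717
finger_force: 0.0
```

```bash
python3 -c "
from go import *
from fr import *
need(.4272,.3738,.119,1.571+.344)
snap('scene','12')
for t in('10','11','12'):
  h=cv2.cvtColor(cv2.imread(f'pics/scene_{t}.png'),cv2.COLOR_BGR2HSV)[190:230,370:410]
  m=(h[...,1]>182)&(h[...,2]>90)&(abs(h[...,0].astype(int)-106)<6); ys,xs=np.nonzero(m); print(t,m.sum(),xs.mean()+370,ys.mean()+190)
  w=(h[...,1]<40)&(h[...,2]>130); ys,xs=np.nonzero(w); print('white',w.sum(),xs.mean()+370,ys.mean()+190)"
```

```text
t 38.8 tool [0.4277 0.3729 0.1913] rpy [-3.138e+00  1.000e-03  1.912e+00] w 0.0717 F [-1.   0.2  0.5] q6 0.28
turn shares [-0.03  0.01 -0.02] shift now-axes [0.06 0.   3.61] after-turn axes [ 0.05 -0.01  3.61]
10 81 391.4074074074074 205.93827160493828
white 106 389.4811320754717 213.69811320754718
11 87 391.3448275862069 206.17241379310346
white 106 389.6320754716981 213.49056603773585
12 86 391.3255813953488 206.2674418604651
white 109 389.95412844036696 213.30275229357798
```

Unmoved. I'll descend and grip.

>>> carry_out([
  {"dx":0.05,"dy":0,"dz":0.5,"wx":-0.03,"wy":0,"wz":0,"gripper":60},
  {"dx":0,"dy":0,"dz":0.8,"wx":0,"wy":0,"wz":0,"gripper":60},
  {"dx":0,"dy":0,"dz":0.8,"wx":0,"wy":0,"wz":0,"gripper":60},
  {"dx":0,"dy":0,"dz":0.8,"wx":0,"wy":0,"wz":0,"gripper":60},
  {"dx":0,"dy":0,"dz":0.65,"wx":0,"wy":0,"wz":0,"gripper":60},
  {"dx":0,"dy":0,"dz":0,"wx":0,"wy":0,"wz":0,"gripper":60},
  {"dx":0,"dy":0,"dz":0,"wx":0,"wy":0,"wz":0,"gripper":120},
  {"dx":0,"dy":0,"dz":0,"wx":0,"wy":0,"wz":0,"gripper":255},
  {"dx":0,"dy":0,"dz":0,"wx":0,"wy":0,"wz":0,"gripper":255},
  {"dx":0,"dy":0,"dz":0,"wx":0,"wy":0,"wz":0,"gripper":255},
  {"dx":0,"dy":0,"dz":0,"wx":0,"wy":0,"wz":0,"gripper":255},
  {"dx":0,"dy":0,"dz":0,"wx":0,"wy":0,"wz":0,"gripper":255},
])

```text
time: 39.83
tool_pos: [0.4286, 0.3746, 0.1232]
ee_rot: [3.136, -0.0, 1.913]
wrist_force: [-0.3, -0.5, 3.1]
width: 0.0439
finger_force: 30.0
```

```bash
python3 -c "
from go import *
need(.4272,.3738,.119,1.571+.344)
need(*rd(.02,-.026),.285,TH+np.pi/2)"
```

```text
t 39.8 tool [0.4286 0.3746 0.1232] rpy [ 3.136 -0.     1.913] w 0.0439 F [-0.3 -0.5  3.1] q6 0.28
turn shares [ 0.04 -0.   -0.01] shift now-axes [-0.02 -0.08  0.21] after-turn axes [-0.02 -0.08  0.21]
t 39.8 tool [0.4286 0.3746 0.1232] rpy [ 3.136 -0.     1.913] w 0.0439 F [-0.3 -0.5  3.1] q6 0.28
turn shares [ 0.04 -0.01  4.27] shift now-axes [-22.48   1.52  -8.09] after-turn axes [-18.87  12.31  -8.09]
```

>>> carry_out([
  {"dx":0,"dy":0,"dz":-0.4,"wx":0,"wy":0,"wz":0,"gripper":255},
  {"dx":0,"dy":0,"dz":-0.9,"wx":0.04,"wy":0,"wz":0,"gripper":255},
  {"dx":0,"dy":0,"dz":-1,"wx":0,"wy":0,"wz":0.5,"gripper":255},
  {"dx":0,"dy":0,"dz":-1,"wx":0,"wy":0,"wz":0.7,"gripper":255},
  {"dx":0,"dy":0,"dz":-1,"wx":0,"wy":0,"wz":0.7,"gripper":255},
  {"dx":0,"dy":0,"dz":-1,"wx":0,"wy":0,"wz":0.7,"gripper":255},
  {"dx":0,"dy":0,"dz":-1,"wx":0,"wy":0,"wz":0.7,"gripper":255},
  {"dx":0,"dy":0,"dz":-1,"wx":0,"wy":0,"wz":0.6,"gripper":255},
  {"dx":0,"dy":0,"dz":-0.9,"wx":0,"wy":0,"wz":0.37,"gripper":255},
  {"dx":-0.5,"dy":0.33,"dz":0,"wx":0,"wy":0,"wz":0,"gripper":255},
  {"dx":-0.95,"dy":0.62,"dz":0,"wx":0,"wy":0,"wz":0,"gripper":255},
  {"dx":-0.95,"dy":0.62,"dz":0,"wx":0,"wy":0,"wz":0,"gripper":255},
  {"dx":-0.95,"dy":0.62,"dz":0,"wx":0,"wy":0,"wz":0,"gripper":255},
  {"dx":-0.95,"dy":0.62,"dz":0,"wx":0,"wy":0,"wz":0,"gripper":255},
  {"dx":-0.95,"dy":0.62,"dz":0,"wx":0,"wy":0,"wz":0,"gripper":255},
  {"dx":-0.95,"dy":0.62,"dz":0,"wx":0,"wy":0,"wz":0,"gripper":255},
  {"dx":-0.95,"dy":0.62,"dz":0,"wx":0,"wy":0,"wz":0,"gripper":255},
  {"dx":-0.95,"dy":0.62,"dz":0,"wx":0,"wy":0,"wz":0,"gripper":255},
  {"dx":-0.95,"dy":0.62,"dz":0,"wx":0,"wy":0,"wz":0,"gripper":255},
  {"dx":-0.95,"dy":0.62,"dz":0,"wx":0,"wy":0,"wz":0,"gripper":255},
])

```text
time: 41.5
tool_pos: [0.5231, 0.1531, 0.2847]
ee_rot: [-3.139, 0.002, 1.402]
wrist_force: [-0.5, 0.6, 0.0]
width: 0.0438
finger_force: 30.0
```

>>> carry_out([
  {"dx":-0.95,"dy":0.62,"dz":0,"wx":0,"wy":0,"wz":0,"gripper":255},
  {"dx":-0.95,"dy":0.62,"dz":0,"wx":0,"wy":0,"wz":0,"gripper":255},
  {"dx":-0.95,"dy":0.62,"dz":0,"wx":0,"wy":0,"wz":0,"gripper":255},
  {"dx":-0.95,"dy":0.62,"dz":0,"wx":0,"wy":0,"wz":0,"gripper":255},
  {"dx":-0.95,"dy":0.62,"dz":0,"wx":0,"wy":0,"wz":0,"gripper":255},
  {"dx":-0.95,"dy":0.62,"dz":0,"wx":0,"wy":0,"wz":0,"gripper":255},
  {"dx":-0.95,"dy":0.62,"dz":0,"wx":0,"wy":0,"wz":0,"gripper":255},
  {"dx":-0.95,"dy":0.62,"dz":0,"wx":0,"wy":0,"wz":0,"gripper":255},
  {"dx":-0.8,"dy":0.5,"dz":0,"wx":0,"wy":0,"wz":0,"gripper":255},
  {"dx":0,"dy":0,"dz":0,"wx":0,"wy":0,"wz":0,"gripper":255},
  {"dx":0,"dy":0,"dz":0,"wx":0,"wy":0,"wz":0,"gripper":255},
])

```text
time: 42.42
tool_pos: [0.602, -0.0303, 0.2845]
ee_rot: [-3.138, 0.001, 1.399]
wrist_force: [0.4, -0.4, -1.0]
width: 0.0437
finger_force: 30.0
```

```bash
python3 -c "
from go import *
need(*rd(.02,-.026),.2,TH+np.pi/2)"
```

```text
t 42.4 tool [ 0.602  -0.0303  0.2845] rpy [-3.138e+00  1.000e-03  1.399e+00] w 0.0437 F [ 0.4 -0.4 -1. ] q6 0.03
turn shares [-0.03  0.01 -0.01] shift now-axes [-0.38  0.35  4.22] after-turn axes [-0.38  0.34  4.22]
```

>>> carry_out([
  {"dx":-0.38,"dy":0.34,"dz":0,"wx":-0.03,"wy":0,"wz":0,"gripper":255},
  {"dx":0,"dy":0,"dz":0.6,"wx":0,"wy":0,"wz":0,"gripper":255},
  {"dx":0,"dy":0,"dz":0.8,"wx":0,"wy":0,"wz":0,"gripper":255},
  {"dx":0,"dy":0,"dz":0.8,"wx":0,"wy":0,"wz":0,"gripper":255},
  {"dx":0,"dy":0,"dz":0.8,"wx":0,"wy":0,"wz":0,"gripper":255},
  {"dx":0,"dy":0,"dz":0.8,"wx":0,"wy":0,"wz":0,"gripper":255},
  {"dx":0,"dy":0,"dz":0.3,"wx":0,"wy":0,"wz":0,"gripper":255},
  {"dx":0,"dy":0,"dz":0,"wx":0,"wy":0,"wz":0,"gripper":255},
  {"dx":0,"dy":0,"dz":0,"wx":0,"wy":0,"wz":0,"gripper":255},
])

```text
time: 43.17
tool_pos: [0.6078, -0.0372, 0.2037]
ee_rot: [3.14, 0.001, 1.402]
wrist_force: [0.3, -0.3, 0.1]
width: 0.0435
finger_force: 30.0
```

```bash
python3 -c "
from go import *
need(*rd(.02,-.026),.1752,TH+np.pi/2)"
```

```text
t 43.2 tool [ 0.6078 -0.0372  0.2037] rpy [3.140e+00 1.000e-03 1.402e+00] w 0.0435 F [ 0.3 -0.3  0.1] q6 0.02
turn shares [0.02 0.01 0.01] shift now-axes [-0.09 -0.01  1.43] after-turn axes [-0.09 -0.01  1.43]
```

>>> carry_out([
  {"dx":-0.08,"dy":0,"dz":0.25,"wx":0,"wy":0,"wz":0,"gripper":255},
  {"dx":0,"dy":0,"dz":0.25,"wx":0,"wy":0,"wz":0,"gripper":255},
  {"dx":0,"dy":0,"dz":0.25,"wx":0,"wy":0,"wz":0,"gripper":255},
  {"dx":0,"dy":0,"dz":0.15,"wx":0,"wy":0,"wz":0,"gripper":255},
  {"dx":0,"dy":0,"dz":0,"wx":0,"wy":0,"wz":0,"gripper":255},
])

```text
time: 43.58
tool_pos: [0.6073, -0.0392, 0.185]
ee_rot: [3.141, 0.001, 1.401]
wrist_force: [-0.2, 0.1, -0.3]
width: 0.0439
finger_force: 30.0
```

>>> carry_out([
  {"dx":0,"dy":0,"dz":0.15,"wx":0,"wy":0,"wz":0,"gripper":255},
  {"dx":0,"dy":0,"dz":0.15,"wx":0,"wy":0,"wz":0,"gripper":255},
  {"dx":0,"dy":0,"dz":0.1,"wx":0,"wy":0,"wz":0,"gripper":255},
  {"dx":0,"dy":0,"dz":0,"wx":0,"wy":0,"wz":0,"gripper":255},
  {"dx":0,"dy":0,"dz":0,"wx":0,"wy":0,"wz":0,"gripper":255},
])

```text
time: 44.0
tool_pos: [0.6077, -0.0393, 0.1778]
ee_rot: [3.139, 0.001, 1.401]
wrist_force: [0.3, 1.3, -1.3]
width: 0.0436
finger_force: 30.0
```

>>> carry_out([
  {"dx":0,"dy":0,"dz":0.1,"wx":0,"wy":0,"wz":0,"gripper":255},
  {"dx":0,"dy":0,"dz":0.1,"wx":0,"wy":0,"wz":0,"gripper":255},
  {"dx":0,"dy":0,"dz":0.04,"wx":0,"wy":0,"wz":0,"gripper":255},
  {"dx":0,"dy":0,"dz":0,"wx":0,"wy":0,"wz":0,"gripper":255},
  {"dx":0,"dy":0,"dz":0,"wx":0,"wy":0,"wz":0,"gripper":255},
])

```text
time: 44.42
tool_pos: [0.608, -0.0393, 0.1751]
ee_rot: [3.137, 0.001, 1.401]
wrist_force: [-1.9, 1.0, 5.0]
width: 0.0439
finger_force: 30.0
```

Seated again. I'll release, lift, and turn to yaw about 2.97, which suits both the gate handle and the knob.

>>> carry_out([
  {"dx":0,"dy":0,"dz":-0.05,"wx":0,"wy":0,"wz":0,"gripper":255},
  {"dx":0,"dy":0,"dz":0,"wx":0,"wy":0,"wz":0,"gripper":70},
  {"dx":0,"dy":0,"dz":0,"wx":0,"wy":0,"wz":0,"gripper":70},
  {"dx":0,"dy":0,"dz":0,"wx":0,"wy":0,"wz":0,"gripper":70},
  {"dx":0,"dy":0,"dz":0,"wx":0,"wy":0,"wz":0,"gripper":70},
  {"dx":0,"dy":0,"dz":-0.3,"wx":0,"wy":0,"wz":0,"gripper":70},
  {"dx":0,"dy":0,"dz":-0.8,"wx":0,"wy":0,"wz":0,"gripper":70},
  {"dx":0,"dy":0,"dz":-1,"wx":0,"wy":0,"wz":0,"gripper":70},
  {"dx":0,"dy":0,"dz":-1,"wx":0,"wy":0,"wz":0,"gripper":70},
  {"dx":0,"dy":0,"dz":-1,"wx":0,"wy":0,"wz":0,"gripper":70},
  {"dx":0,"dy":0,"dz":-1,"wx":0,"wy":0,"wz":0,"gripper":70},
  {"dx":0,"dy":0,"dz":-0.3,"wx":0,"wy":0,"wz":-0.7,"gripper":70},
  {"dx":0,"dy":0,"dz":0,"wx":0,"wy":0,"wz":-0.95,"gripper":70},
  {"dx":0,"dy":0,"dz":0,"wx":0,"wy":0,"wz":-0.95,"gripper":70},
  {"dx":0,"dy":0,"dz":0,"wx":0,"wy":0,"wz":-0.95,"gripper":70},
  {"dx":0,"dy":0,"dz":0,"wx":0,"wy":0,"wz":-0.95,"gripper":70},
  {"dx":0,"dy":0,"dz":0,"wx":0,"wy":0,"wz":-0.95,"gripper":70},
  {"dx":0,"dy":0,"dz":0,"wx":0,"wy":0,"wz":-0.95,"gripper":70},
  {"dx":0,"dy":0,"dz":0,"wx":0,"wy":0,"wz":-0.95,"gripper":70},
])

```text
time: 46.0
tool_pos: [0.6075, -0.0392, 0.2826]
ee_rot: [3.14, 0.003, 2.288]
wrist_force: [0.4, 0.8, 1.5]
width: 0.0678
finger_force: 0.0
```

```bash
python3 -c "
from go import *
from h import *
need(*rd(.023,.066),.26,TH+np.pi)
im=snap('scene','13');t=snap('top','13')
cv2.imwrite('pics/v13.png',cv2.cvtColor(np.hstack([cv2.resize(im[195:255,180:260],None,fx=5,fy=5,interpolation=2),cv2.resize(t[130:190,280:360],None,fx=5,fy=5,interpolation=2)]),4))"
```

```text
t 46.0 tool [ 0.6075 -0.0392  0.2826] rpy [3.140e+00 3.000e-03 2.288e+00] w 0.0678 F [0.4 0.8 1.5] q6 -0.87
turn shares [ 0.    0.03 -5.69] shift now-axes [2.8  3.66 1.13] after-turn axes [-0.14  4.61  1.13]
```

View pics/v13.png

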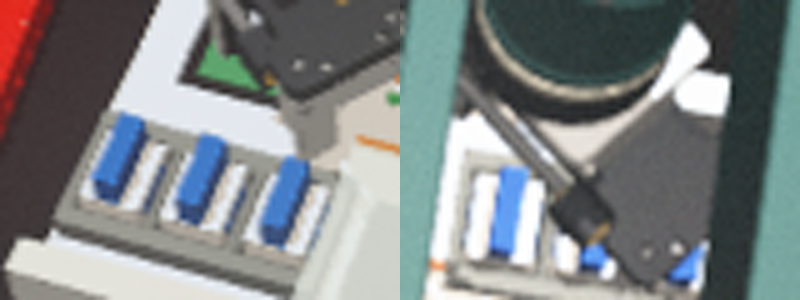

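The three fresh cassettes stand evenly in the wells, fins at crop pixels (120,155), (200,180) and (283,200). Next I'll go to the gate handle.

>>> carry_out([
  {"dx":0,"dy":0,"dz":0,"wx":0,"wy":0,"wz":-0.95,"gripper":70},
  {"dx":0,"dy":0,"dz":0,"wx":0,"wy":0,"wz":-0.95,"gripper":70},
  {"dx":0,"dy":0,"dz":0,"wx":0,"wy":0,"wz":-0.95,"gripper":70},
  {"dx":0,"dy":0,"dz":0,"wx":0,"wy":0,"wz":-0.95,"gripper":70},
  {"dx":0,"dy":0,"dz":0,"wx":0,"wy":0,"wz":-0.95,"gripper":70},
  {"dx":0,"dy":0,"dz":0,"wx":0,"wy":0,"wz":-0.94,"gripper":70},
  {"dx":-0.02,"dy":0.9,"dz":0,"wx":0,"wy":0,"wz":0,"gripper":70},
  {"dx":-0.03,"dy":0.95,"dz":0,"wx":0,"wy":0,"wz":0,"gripper":70},
  {"dx":-0.03,"dy":0.95,"dz":0,"wx":0,"wy":0,"wz":0,"gripper":70},
  {"dx":-0.03,"dy":0.95,"dz":0,"wx":0,"wy":0,"wz":0,"gripper":70},
  {"dx":-0.03,"dy":0.85,"dz":0,"wx":0,"wy":0,"wz":0,"gripper":70},
  {"dx":0,"dy":0,"dz":0.5,"wx":0,"wy":0,"wz":0,"gripper":70},
  {"dx":0,"dy":0,"dz":0.6,"wx":0,"wy":0,"wz":0,"gripper":70},
  {"dx":0,"dy":0,"dz":0,"wx":0,"wy":0,"wz":0,"gripper":70},
  {"dx":0,"dy":0,"dz":0,"wx":0,"wy":0,"wz":0,"gripper":70},
])

```text
time: 47.35
tool_pos: [0.6256, 0.0498, 0.2579]
ee_rot: [-3.14, -0.001, 2.964]
wrist_force: [0.5, -0.8, -0.4]
width: 0.0682
finger_force: 0.0
```

```bash
python3 -c "
from go import *
need(.6255,.0512,.2135,TH+np.pi)"
```

```text
t 47.4 tool [0.6256 0.0498 0.2579] rpy [-3.140e+00 -1.000e-03  2.964e+00] w 0.0682 F [ 0.5 -0.8 -0.4] q6 -1.40
turn shares [-0.02 -0.01 -0.07] shift now-axes [0.01 0.07 2.22] after-turn axes [0.02 0.07 2.22]
```

>>> carry_out([
  {"dx":0,"dy":0.07,"dz":0.5,"wx":0,"wy":0,"wz":-0.07,"gripper":70},
  {"dx":0,"dy":0,"dz":0.6,"wx":0,"wy":0,"wz":0,"gripper":70},
  {"dx":0,"dy":0,"dz":0.6,"wx":0,"wy":0,"wz":0,"gripper":70},
  {"dx":0,"dy":0,"dz":0.5,"wx":0,"wy":0,"wz":0,"gripper":70},
  {"dx":0,"dy":0,"dz":0,"wx":0,"wy":0,"wz":0,"gripper":255},
  {"dx":0,"dy":0,"dz":0,"wx":0,"wy":0,"wz":0,"gripper":255},
  {"dx":0,"dy":0,"dz":0,"wx":0,"wy":0,"wz":0,"gripper":255},
  {"dx":0,"dy":0,"dz":0,"wx":0,"wy":0,"wz":0,"gripper":255},
  {"dx":0,"dy":0,"dz":0,"wx":0,"wy":0,"wz":0,"gripper":255},
  {"dx":0,"dy":0,"dz":0,"wx":0,"wy":0,"wz":0,"gripper":255},
  {"dx":0,"dy":0,"dz":0,"wx":0,"wy":0,"wz":0,"gripper":255},
  {"dx":0,"dy":0,"dz":0,"wx":0,"wy":0,"wz":0,"gripper":255},
  {"dx":0,"dy":0,"dz":0,"wx":0,"wy":0,"wz":0,"gripper":255},
])

```text
time: 48.43
tool_pos: [0.6267, 0.0509, 0.2164]
ee_rot: [-3.137, 0.003, 2.973]
wrist_force: [-0.5, -4.3, -0.2]
width: 0.0135
finger_force: 30.0
```

```bash
python3 -c "
from go import *
need(*rd(.023,-.072),.2135,TH+np.pi)"
```

```text
t 48.4 tool [0.6267 0.0509 0.2164] rpy [-3.137e+00  3.000e-03  2.973e+00] w 0.0135 F [-0.5 -4.3 -0.2] q6 -1.41
turn shares [-0.04  0.02  0.01] shift now-axes [ 0.06 -6.9   0.18] after-turn axes [ 0.04 -6.9   0.15]
```

>>> carry_out([
  {"dx":0,"dy":-0.2,"dz":0,"wx":0,"wy":0,"wz":0,"gripper":255},
  {"dx":0,"dy":-0.4,"dz":0,"wx":0,"wy":0,"wz":0,"gripper":255},
  {"dx":0,"dy":-0.4,"dz":0,"wx":0,"wy":0,"wz":0,"gripper":255},
  {"dx":0,"dy":-0.4,"dz":0,"wx":0,"wy":0,"wz":0,"gripper":255},
  {"dx":0,"dy":-0.4,"dz":0,"wx":0,"wy":0,"wz":0,"gripper":255},
  {"dx":0,"dy":-0.4,"dz":0,"wx":0,"wy":0,"wz":0,"gripper":255},
  {"dx":0,"dy":0,"dz":0,"wx":0,"wy":0,"wz":0,"gripper":255},
])

```text
time: 49.02
tool_pos: [0.6191, 0.0067, 0.2165]
ee_rot: [-3.139, 0.003, 2.972]
wrist_force: [-2.1, -0.8, 1.8]
width: 0.0136
finger_force: 30.0
```

>>> carry_out([
  {"dx":0,"dy":-0.4,"dz":0,"wx":0,"wy":0,"wz":0,"gripper":255},
  {"dx":0,"dy":-0.4,"dz":0,"wx":0,"wy":0,"wz":0,"gripper":255},
  {"dx":0,"dy":-0.4,"dz":0,"wx":0,"wy":0,"wz":0,"gripper":255},
  {"dx":0,"dy":-0.4,"dz":0,"wx":0,"wy":0,"wz":0,"gripper":255},
  {"dx":0,"dy":-0.4,"dz":0,"wx":0,"wy":0,"wz":0,"gripper":255},
  {"dx":0,"dy":-0.4,"dz":0,"wx":0,"wy":0,"wz":0,"gripper":255},
  {"dx":0,"dy":0,"dz":0,"wx":0,"wy":0,"wz":0,"gripper":255},
  {"dx":0,"dy":0,"dz":0,"wx":0,"wy":0,"wz":0,"gripper":255},
])

```text
time: 49.68
tool_pos: [0.6111, -0.0396, 0.2164]
ee_rot: [-3.14, 0.002, 2.973]
wrist_force: [-2.8, -1.4, 3.7]
width: 0.0138
finger_force: 30.0
```

```bash
python3 -c "
from go import *
need(*rd(.023,-.072),.2135,TH+np.pi)"
```

```text
t 49.7 tool [ 0.6111 -0.0396  0.2164] rpy [-3.140e+00  2.000e-03  2.973e+00] w 0.0138 F [-2.8 -1.4  3.7] q6 -1.56
turn shares [-0.02  0.02  0.01] shift now-axes [ 0.05 -2.3   0.15] after-turn axes [ 0.04 -2.3   0.15]
```

>>> carry_out([
  {"dx":0,"dy":-0.4,"dz":0,"wx":0,"wy":0,"wz":0,"gripper":255},
  {"dx":0,"dy":-0.4,"dz":0,"wx":0,"wy":0,"wz":0,"gripper":255},
  {"dx":0,"dy":-0.4,"dz":0,"wx":0,"wy":0,"wz":0,"gripper":255},
  {"dx":0,"dy":-0.4,"dz":0,"wx":0,"wy":0,"wz":0,"gripper":255},
  {"dx":0,"dy":-0.3,"dz":0,"wx":0,"wy":0,"wz":0,"gripper":255},
  {"dx":0,"dy":-0.25,"dz":0,"wx":0,"wy":0,"wz":0,"gripper":255},
  {"dx":0,"dy":0,"dz":0,"wx":0,"wy":0,"wz":0,"gripper":255},
  {"dx":0,"dy":0,"dz":0,"wx":0,"wy":0,"wz":0,"gripper":255},
])

```text
time: 50.35
tool_pos: [0.6038, -0.0825, 0.2164]
ee_rot: [-3.139, 0.002, 2.973]
wrist_force: [-4.6, 0.4, 4.8]
width: 0.0137
finger_force: 30.0
```

>>> carry_out([
  {"dx":0,"dy":-0.1,"dz":0,"wx":0,"wy":0,"wz":0,"gripper":255},
  {"dx":0,"dy":-0.1,"dz":0,"wx":0,"wy":0,"wz":0,"gripper":255},
  {"dx":0,"dy":-0.1,"dz":0,"wx":0,"wy":0,"wz":0,"gripper":255},
  {"dx":0,"dy":0,"dz":0,"wx":0,"wy":0,"wz":0,"gripper":255},
  {"dx":0,"dy":0,"dz":0,"wx":0,"wy":0,"wz":0,"gripper":255},
])

```text
time: 50.77
tool_pos: [0.6032, -0.0858, 0.2164]
ee_rot: [3.139, 0.002, 2.975]
wrist_force: [-2.1, 6.5, 5.4]
width: 0.0136
finger_force: 30.0
```

```bash
python3 -c "
from go import *
need(*rd(.023,-.072),.2135,TH+np.pi)"
```

```text
t 50.8 tool [ 0.6032 -0.0858  0.2164] rpy [3.139e+00 2.000e-03 2.975e+00] w 0.0136 F [-2.1  6.5  5.4] q6 -1.64
turn shares [0.02 0.02 0.03] shift now-axes [0.04 0.04 0.14] after-turn axes [0.04 0.04 0.14]
```

The gate is shut: it travelled 138.7 mm and is at its stop. I'll release it and go to the knob.

>>> carry_out([
  {"dx":0,"dy":0,"dz":0,"wx":0,"wy":0,"wz":0,"gripper":90},
  {"dx":0,"dy":0,"dz":0,"wx":0,"wy":0,"wz":0,"gripper":90},
  {"dx":0,"dy":0,"dz":0,"wx":0,"wy":0,"wz":0,"gripper":90},
  {"dx":0,"dy":0,"dz":0,"wx":0,"wy":0,"wz":0,"gripper":90},
  {"dx":0,"dy":0,"dz":0,"wx":0,"wy":0,"wz":0,"gripper":90},
  {"dx":0,"dy":0,"dz":-0.4,"wx":0,"wy":0,"wz":0,"gripper":90},
  {"dx":0,"dy":0,"dz":-0.8,"wx":0,"wy":0,"wz":0,"gripper":90},
  {"dx":0,"dy":0,"dz":-0.8,"wx":0,"wy":0,"wz":0,"gripper":90},
  {"dx":0,"dy":0,"dz":-0.6,"wx":0,"wy":0,"wz":0,"gripper":90},
  {"dx":0,"dy":0,"dz":0,"wx":0,"wy":0,"wz":0,"gripper":90},
  {"dx":0,"dy":0,"dz":0,"wx":0,"wy":0,"wz":0,"gripper":90},
])

```text
time: 51.68
tool_pos: [0.6035, -0.0869, 0.2695]
ee_rot: [-3.141, 0.005, 2.974]
wrist_force: [-0.5, 0.3, -0.6]
width: 0.0607
finger_force: 0.0
```

```bash
python3 -c "
from go import *
from m import *
need(.527,.0775,.165,TH+np.pi)
im=snap('scene','14')
for q in blobs(im,'orange'): 
  if 190<q[1][0]<300 and 180<q[1][1]<280: print(q[0],q[1],onz('scene',*q[1],.125))"
```

```text
t 51.7 tool [ 0.6035 -0.0869  0.2695] rpy [-3.141  0.005  2.974] w 0.0607 F [-0.5  0.3 -0.6] q6 -1.64
turn shares [-0.01  0.04  0.02] shift now-axes [5.17 7.47 5.19] after-turn axes [5.16 7.45 5.23]
250 [298.7 194.5] [0.48379816 0.1101473  0.125     ]
94 [219.  222.2] [ 0.59950896 -0.08476738  0.125     ]
```

>>> carry_out([
  {"dx":0.4,"dy":0.5,"dz":0,"wx":0,"wy":0.04,"wz":0,"gripper":90},
  {"dx":0.6,"dy":0.87,"dz":0,"wx":0,"wy":0,"wz":0,"gripper":90},
  {"dx":0.6,"dy":0.87,"dz":0,"wx":0,"wy":0,"wz":0,"gripper":90},
  {"dx":0.6,"dy":0.87,"dz":0,"wx":0,"wy":0,"wz":0,"gripper":90},
  {"dx":0.6,"dy":0.87,"dz":0,"wx":0,"wy":0,"wz":0,"gripper":90},
  {"dx":0.6,"dy":0.87,"dz":0,"wx":0,"wy":0,"wz":0,"gripper":90},
  {"dx":0.6,"dy":0.87,"dz":0,"wx":0,"wy":0,"wz":0,"gripper":90},
  {"dx":0.6,"dy":0.87,"dz":0,"wx":0,"wy":0,"wz":0,"gripper":90},
  {"dx":0.56,"dy":0.86,"dz":0,"wx":0,"wy":0,"wz":0,"gripper":90},
  {"dx":0,"dy":0,"dz":0.8,"wx":0,"wy":0,"wz":0,"gripper":90},
  {"dx":0,"dy":0,"dz":0.8,"wx":0,"wy":0,"wz":0,"gripper":90},
  {"dx":0,"dy":0,"dz":0.8,"wx":0,"wy":0,"wz":0,"gripper":90},
  {"dx":0,"dy":0,"dz":0,"wx":0,"wy":0,"wz":0,"gripper":90},
  {"dx":0,"dy":0,"dz":0,"wx":0,"wy":0,"wz":0,"gripper":90},
])

```text
time: 52.9
tool_pos: [0.5248, 0.0779, 0.2185]
ee_rot: [-3.14, -0.007, 2.975]
wrist_force: [-0.1, 0.3, 0.0]
width: 0.0611
finger_force: 0.0
```

```bash
python3 -c "
from go import *
need(.527,.0775,.165,TH+np.pi)"
```

```text
t 52.9 tool [0.5248 0.0779 0.2185] rpy [-3.14  -0.007  2.975] w 0.0611 F [-0.1  0.3  0. ] q6 -1.36
turn shares [-0.01 -0.06  0.02] shift now-axes [-0.13  0.    2.68] after-turn axes [-0.11  0.    2.68]
```

>>> carry_out([
  {"dx":-0.1,"dy":0,"dz":0.5,"wx":0,"wy":-0.06,"wz":0,"gripper":90},
  {"dx":0,"dy":0,"dz":0.6,"wx":0,"wy":0,"wz":0,"gripper":90},
  {"dx":0,"dy":0,"dz":0.6,"wx":0,"wy":0,"wz":0,"gripper":90},
  {"dx":0,"dy":0,"dz":0.6,"wx":0,"wy":0,"wz":0,"gripper":90},
  {"dx":0,"dy":0,"dz":0.25,"wx":0,"wy":0,"wz":0,"gripper":90},
  {"dx":0,"dy":0,"dz":0,"wx":0,"wy":0,"wz":0,"gripper":255},
  {"dx":0,"dy":0,"dz":0,"wx":0,"wy":0,"wz":0,"gripper":255},
  {"dx":0,"dy":0,"dz":0,"wx":0,"wy":0,"wz":0,"gripper":255},
  {"dx":0,"dy":0,"dz":0,"wx":0,"wy":0,"wz":0,"gripper":255},
  {"dx":0,"dy":0,"dz":0,"wx":0,"wy":0,"wz":0,"gripper":255},
  {"dx":0,"dy":0,"dz":0,"wx":0,"wy":0,"wz":0,"gripper":255},
  {"dx":0,"dy":0,"dz":0,"wx":0,"wy":0,"wz":0,"gripper":255},
  {"dx":0,"dy":0,"dz":0,"wx":0,"wy":0,"wz":0,"gripper":255},
])

```text
time: 53.98
tool_pos: [0.5284, 0.0768, 0.1696]
ee_rot: [-3.14, 0.005, 2.974]
wrist_force: [0.6, -0.9, 1.1]
width: 0.0138
finger_force: 30.0
```

```bash
python3 -c "
from go import *
need(.527,.0775,.165,TH+np.pi)
o=robot.get_obs();print(o['wrist_torque'],o['finger_force'])"
```

```text
t 54.0 tool [0.5284 0.0768 0.1696] rpy [-3.14   0.005  2.974] w 0.0138 F [ 0.6 -0.9  1.1] q6 -1.36
turn shares [-0.01  0.05  0.02] shift now-axes [0.07 0.02 0.23] after-turn axes [0.07 0.02 0.23]
[-0.00776555 -0.07603305 -0.14716752] 29.998989701271057
```

>>> carry_out([
  {"dx":0,"dy":0,"dz":0.1,"wx":0,"wy":0,"wz":0.3,"gripper":255},
  {"dx":0,"dy":0,"dz":0,"wx":0,"wy":0,"wz":0.6,"gripper":255},
  {"dx":0,"dy":0,"dz":0,"wx":0,"wy":0,"wz":0.6,"gripper":255},
  {"dx":0,"dy":0,"dz":0,"wx":0,"wy":0,"wz":0.6,"gripper":255},
  {"dx":0,"dy":0,"dz":0,"wx":0,"wy":0,"wz":0.6,"gripper":255},
  {"dx":0,"dy":0,"dz":0,"wx":0,"wy":0,"wz":0.6,"gripper":255},
  {"dx":0,"dy":0,"dz":0,"wx":0,"wy":0,"wz":0.6,"gripper":255},
  {"dx":0,"dy":0,"dz":0,"wx":0,"wy":0,"wz":0.6,"gripper":255},
  {"dx":0,"dy":0,"dz":0,"wx":0,"wy":0,"wz":0.6,"gripper":255},
  {"dx":0,"dy":0,"dz":0,"wx":0,"wy":0,"wz":0.6,"gripper":255},
  {"dx":0,"dy":0,"dz":0,"wx":0,"wy":0,"wz":0.6,"gripper":255},
  {"dx":0,"dy":0,"dz":0,"wx":0,"wy":0,"wz":0.6,"gripper":255},
  {"dx":0,"dy":0,"dz":0,"wx":0,"wy":0,"wz":0.6,"gripper":255},
  {"dx":0,"dy":0,"dz":0,"wx":0,"wy":0,"wz":0.6,"gripper":255},
  {"dx":0,"dy":0,"dz":0,"wx":0,"wy":0,"wz":0.6,"gripper":255},
  {"dx":0,"dy":0,"dz":0,"wx":0,"wy":0,"wz":0.6,"gripper":255},
  {"dx":0,"dy":0,"dz":0,"wx":0,"wy":0,"wz":0,"gripper":255},
  {"dx":0,"dy":0,"dz":0,"wx":0,"wy":0,"wz":0,"gripper":255},
])

```text
time: 55.48
tool_pos: [0.5276, 0.0759, 0.1696]
ee_rot: [3.14, 0.005, 1.858]
wrist_force: [-6.6, -3.9, 10.3]
width: 0.0135
finger_force: 30.0
```

```bash
python3 -c "
from go import *
need(.5284,.0768,.168,TH+np.pi-1.2)
o=robot.get_obs();print(o['wrist_torque'],o['finger_force'])"
```

```text
t 55.5 tool [0.5276 0.0759 0.1696] rpy [3.14  0.005 1.858] w 0.0135 F [-6.6 -3.9 10.3] q6 -0.25
turn shares [0.02 0.04 0.72] shift now-axes [0.03 0.05 0.08] after-turn axes [0.04 0.05 0.08]
[-0.72786776  1.176767    0.11890037] 30.037529468536377
```

>>> carry_out([
  {"dx":0,"dy":0,"dz":-0.08,"wx":0,"wy":0,"wz":0.4,"gripper":255},
  {"dx":0,"dy":0,"dz":0,"wx":0,"wy":0,"wz":0.4,"gripper":255},
  {"dx":0,"dy":0,"dz":0,"wx":0,"wy":0,"wz":0.3,"gripper":255},
  {"dx":0,"dy":0,"dz":0,"wx":0,"wy":0,"wz":0.2,"gripper":255},
  {"dx":0,"dy":0,"dz":0,"wx":0,"wy":0,"wz":0,"gripper":255},
  {"dx":0,"dy":0,"dz":0,"wx":0,"wy":0,"wz":0,"gripper":255},
  {"dx":0,"dy":0,"dz":0,"wx":0,"wy":0,"wz":0,"gripper":255},
])

```text
time: 56.07
tool_pos: [0.5275, 0.0759, 0.1697]
ee_rot: [3.14, 0.005, 1.704]
wrist_force: [-4.6, -3.3, 3.8]
width: 0.0138
finger_force: 31.2
```

```bash
python3 -c "
from go import *
from m import *
need(.5284,.0768,.168,TH+np.pi-1.2)
o=robot.get_obs();print(o['wrist_torque'],o['finger_force'])"
```

```text
t 56.1 tool [0.5275 0.0759 0.1697] rpy [3.14  0.005 1.704] w 0.0138 F [-4.6 -3.3  3.8] q6 -0.09
turn shares [ 0.01  0.04 -0.56] shift now-axes [0.04 0.05 0.08] after-turn axes [0.04 0.05 0.08]
[-0.71095273  0.65151062  0.64111903] 31.233694553375244
```

The knob turned 1.27 rad and the torque rose, so it is at its stop. I'll open so it springs back, then lift clear.

>>> carry_out([
  {"dx":0,"dy":0,"dz":0,"wx":0,"wy":0,"wz":0,"gripper":40},
  {"dx":0,"dy":0,"dz":0,"wx":0,"wy":0,"wz":0,"gripper":40},
  {"dx":0,"dy":0,"dz":0,"wx":0,"wy":0,"wz":0,"gripper":40},
  {"dx":0,"dy":0,"dz":0,"wx":0,"wy":0,"wz":0,"gripper":40},
  {"dx":0,"dy":0,"dz":0,"wx":0,"wy":0,"wz":0,"gripper":40},
  {"dx":0,"dy":0,"dz":0,"wx":0,"wy":0,"wz":0,"gripper":40},
  {"dx":0,"dy":0,"dz":0,"wx":0,"wy":0,"wz":0,"gripper":40},
  {"dx":0,"dy":0,"dz":0,"wx":0,"wy":0,"wz":0,"gripper":40},
  {"dx":0,"dy":0,"dz":-0.5,"wx":0,"wy":0,"wz":0,"gripper":40},
  {"dx":0,"dy":0,"dz":-0.9,"wx":0,"wy":0,"wz":0,"gripper":40},
  {"dx":0,"dy":0,"dz":-0.9,"wx":0,"wy":0,"wz":0,"gripper":40},
  {"dx":0,"dy":0,"dz":-0.9,"wx":0,"wy":0,"wz":0,"gripper":40},
  {"dx":0,"dy":0,"dz":-0.9,"wx":0,"wy":0,"wz":0,"gripper":40},
  {"dx":0,"dy":0,"dz":-0.9,"wx":0,"wy":0,"wz":0,"gripper":40},
  {"dx":-0.9,"dy":-0.9,"dz":0,"wx":0,"wy":0,"wz":0,"gripper":40},
  {"dx":-0.9,"dy":-0.9,"dz":0,"wx":0,"wy":0,"wz":0,"gripper":40},
  {"dx":-0.9,"dy":-0.9,"dz":0,"wx":0,"wy":0,"wz":0,"gripper":40},
  {"dx":-0.9,"dy":-0.9,"dz":0,"wx":0,"wy":0,"wz":0,"gripper":40},
  {"dx":0,"dy":0,"dz":0,"wx":0,"wy":0,"wz":0,"gripper":40},
])

```text
time: 57.65
tool_pos: [0.4642, -0.0057, 0.27]
ee_rot: [3.137, 0.004, 1.699]
wrist_force: [0.1, 0.0, -0.1]
width: 0.0791
finger_force: 0.0
```

```bash
python3 -c "
from h import *
a=snap('scene','15')[150:285,100:320]
cv2.imwrite('pics/v15.png',cv2.cvtColor(cv2.resize(a,None,fx=3.6,fy=3.6,interpolation=2),4))"
```

```text
(no output)
```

View pics/v15.png

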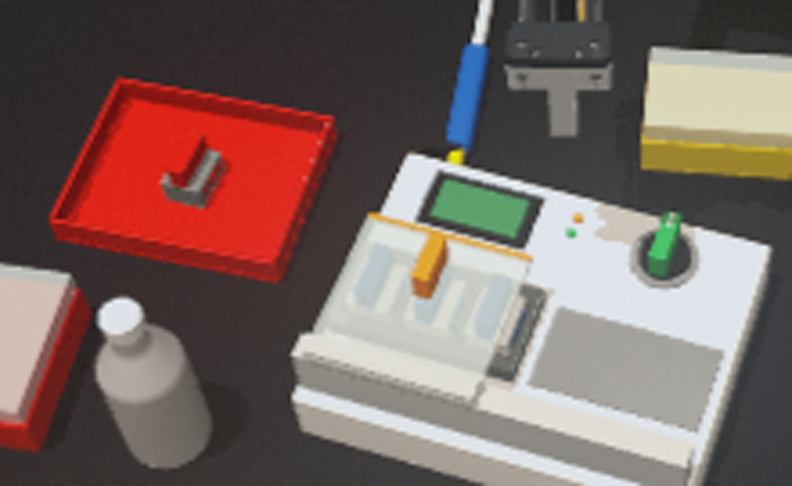

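The gate is shut over the three fins and the knob, at (665,245), is back at rest. The spent cassette stands in the tray and the arm is clear, so I'll hand in.

```bash
python3 -c "
from bench import robot
print(robot.close_job())"
```

```text
the job is handed in; nothing more can be done
None
```

The job is handed in at about 58 s with no verdict returned: the one spent cassette is in the red tray, three fresh ones are in the wells under the shut gate, and the knob was turned to its stop and is back at rest.

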